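Block up a packed delivery tray

TASK

The delivery tray on the tilted packing stand still has two gaps: a narrow one between the cap of the lying bottle and the end wall, and a longer one beside the row of pigment jars. Fill each gap with the wooden block that fits it, set upright and right down on the tray floor so that bottle and jars can no longer shift. Do not knock the bottle, the jars or the bench timer out of place.

Things in the scene. Friction and masses are not known exactly. Their poses are not given: they have to be found in the camera images.
- tray: Fixed grey laminated tray, mouth tilted 29 degrees towards the robot. Origin: centre of inner floor, 72 mm over the table. x: up the slope, away from the robot; z: out of the mouth; y: along the lanes. Inside 157 (x) by 311 mm (y); walls 9 thick, 52 high. A divider (8 thick, 48 high) parts a near lane 56 wide (jars) from a far lane 93 wide (bottle). Gaps at the -y end.
- cap_gap (a point): Point on the tray floor at the centre of the narrow gap in the far lane (tray x +32, y -134 mm): 42 mm along y, from the bottle's cap to the end wall, by 93 mm along x. Axes as the tray's.
- jar_gap (a point): Point on the tray floor at the centre of the longer gap in the near lane (tray x -50, y -98 mm): 114 mm along y, from the last jar to the end wall, by 56 mm along x. Axes as the tray's.
- thin_block: Loose pale wooden block, 85 (its x) by 36 (its y) by 105 mm high (its z), 0.17 kg, standing upright on the table. Fits the narrow gap beside the cap, with its 36 mm side along the tray's y. Origin: centre of its underside.
- thick_block: Loose pale wooden block, 48 (its x) by 107 (its y) by 105 mm high (its z), 0.28 kg, standing upright on the table. Fits the longer gap beside the jars, with its 107 mm side along the tray's y. Origin: centre of its underside.
- thin_block_mid (a point): Centre of the thin block, 52.5 mm above its underside.
- thick_block_mid (a point): Centre of the thick block, 52.5 mm above its underside.
- bottle: Loose amber bottle, 88 mm thick and 269 mm long, lying along the tray's far lane with its cap towards the narrow gap; the cap, about 32 mm thick, is the last 30 mm. Origin: centre of its base, against the left end wall; z runs along the bottle to the cap.
- jar_1: Loose pigment jar with a screw lid, 49 mm across and 54 mm tall, standing on the floor of the near lane, one of a row of four pushed against the left end wall. Origin: centre of its underside.
- jar_2: Loose pigment jar with a screw lid, 47 mm across and 58 mm tall, standing on the floor of the near lane, one of a row of four pushed against the left end wall. Origin: centre of its underside.
- jar_3: Loose pigment jar with a screw lid, 49 mm across and 62 mm tall, standing on the floor of the near lane, one of a row of four pushed against the left end wall. Origin: centre of its underside.
- jar_4: Loose pigment jar with a screw lid, 47 mm across and 54 mm tall, standing on the floor of the near lane, one of a row of four pushed against the left end wall. Origin: centre of its underside.
- timer: Loose bench timer, 66 mm wide and 63 mm tall, standing on the table. Origin: centre of its underside. To be left alone.
There are look-alikes about, which are no part of the job. Leave any green look-alike of the thin_block alone.

How it is judged:
At the end, for the whole second after the job is handed in: Both blocks rest in their gaps: middle within 8 mm of the gap's centre across the lane and 7 mm (thin) or 10 mm (thick) along it, underside within 4 mm of the tray floor, upright in the tray within 0.09 rad; bottle and jars within 20 mm of where they were (x of thin_block_mid in the frame of tray between 0.024 and 0.04 m and y of thin_block_mid in the frame of tray between -0.1415 and -0.1275 m and z of thin_block_mid in the frame of tray between 0.0485 and 0.0565 m and angle between the z axis of each of thin_block, thick_block and the z axis of tray, either way round below 0.09 rad and linear speed of each of thin_block, thick_block below 0.02 m/s and x of thick_block_mid in the frame of tray between -0.0585 and -0.0425 m and y of thick_block_mid in the frame of tray between -0.1084 and -0.0884 m and z of thick_block_mid in the frame of tray between 0.0485 and 0.0565 m and distance of each of bottle, jar_1, jar_2, jar_3, jar_4 from where it was at the start of the episode below 0.02 m); the robot touches nothing.
It fails at once if the bottle or a jar is knocked more than 30 mm from its place (distance of any of bottle, jar_1, jar_2, jar_3, jar_4 from where it was at the start of the episode above 0.03 m).
It fails at once if the bench timer is pushed more than 40 mm from its place (distance of timer from where it was at the start of the episode above 0.04 m).
It also fails if it takes over 58 s, if anything falls off the work surface, if the arm or the gripper's body presses on something with over 40 N, if the wrist force passes 120 N, or if a joint passes its speed limit or range.

ROBOT

A 7-joint arm with a two-finger parallel gripper is mounted at the origin on a cart in front of the work surface, level with it; the furniture and walls round the work are solid. World frame = base frame: x ahead of the robot, y to its left, z up, the work surface at z = 0. Lengths are in m, angles in rad, forces in N, time in s.
With the tool pointing down it reaches from about 0.4 to 0.85 m from the base axis. Payload 10.4 kg.
Tool frame: the origin (TCP) lies midway between the tips of the shut fingers; the grasp point (between the pads) lies 19 mm behind it; z points along the fingers, y is the line along which they close (so a half turn about z gives the same grasp; the last joint's range is limited). The gripper opens to 87 mm and grips with 3 to 60 N. Pads are 19 mm wide; open, the fingers measure 117 mm over their backs; the gripper's body (75 mm by 190 mm) begins 51 mm behind the grasp point.
Start: joints at [1.167, 0.332, -0.065, 1.46, 0.022, 1.35, -0.088], TCP at [0.232, -0.58, 0.223] pointing down, gripper open.
Joint ranges: [-2.6, 2.6], [-0.5, 2.12], [-1.47, 1.34], [0.16, 2.42], [-1.27, 4.41], [0.06, 2.06], [-2.6, 2.6]. Speed limits (rad/s): [2.22, 2.22, 2.79, 2.79, 3.14, 3.14, 3.14].

INTERFACE

Orientations are given as a unit quaternion [x, y, z, w].
In Python, from bench import r gives the robot as it stands.
- The arm moves only by the tool arm_command, never from a script. Its argument "moves" is one flat list of numbers, 4 for each row, row after row: the shift along the tool's x, y, z in cm, then the turn about the tool's z in degrees. A call has 1 to 12 rows; each row shifts and turns the commanded pose from where the row before left it, along the tool's axes as they then stand; what a row does not reach is not made up. A row lasts 1/12 s, in which the tool goes at most 41.7 mm and 7.16 degrees, less where a joint would pass 70% of its speed; a pose out of reach is approached as far as the arm can. A call with a gripper value outside its range is refused whole. "fingers" is the opening in per cent of the stroke, from 0 (shut) to 100 (fully open), set as the call begins (left out, the last holds). The fingers move at their own pace and stop on an object; "squeeze" is the grip in N (left out, the last holds). Time passes only in rows, so rows that do not move let the fingers close. It gives the time, the measured TCP pose, the force, the opening and the grip force at its end, in the units of the state.
- r.read_state(): the state, without advancing time (a new reading comes with each control period).
- r.camera(name): name is "scene" or "top" or "wrist"; returns the picture (420x560x3 uint8, red, green, blue); there is no depth.
- r.camera_info(name): a dict with "fx", "fy", "cx", "cy" (pixels), "k1" (the pictures are not rectified: a ray, as slopes to the right and down, at radius r is drawn at 1 + k1 r^2 times it, then the intrinsics apply), "origin" and "attitude" of the camera in the world. Camera axes: x right, y up, looking along -z (the intrinsics and any distortion apply to the point x, -y, -z); pixel columns grow to the right and rows downward; lengths in m; the calibration is good to about 2 mm. A picture is of the moment at which its call begins: read the wrist's pose just before it. camera_info takes no time and is no camera call; for the wrist camera it gives the pose at the moment of the call.
- r.close_job(): hands the job in; it is judged then, once.
The state is a dict: "time": time; "joint_positions": joint angles; "joint_vel": joint speeds; "joint_torque": joint torques, N m; "ee_pos": TCP position; "eef_rot": TCP orientation; "ft_force": force on the tool from outside, world axes, zero at the start; "torque": the same for the moment, N m; "width": finger opening in m; "grip_force": force on a finger pad.
Only numpy, scipy, OpenCV 4.12 (cv2) and the standard library are available. Lean on these libraries where they do the work, as an engineer would, in place of code of your own. Each camera call takes 0.05 s, during which the arm holds its last target. There are 200 camera calls.

## Working session

There is one attempt and no reset: what is moved stays moved. The work goes in short steps, Python scripts to look and compute and a tool call to move; the robot and the scene stay as the last step left them, time stands still between calls to the robot, and variables do not carry over. Pictures are saved under pics/ and viewed, at most 10 in all, crops included, and the job is handed in when it is done.

Besides the shell and the picture viewer there is one more tool, called after "Call:" by a JSON object that holds its "method" and its "body". arm_command: Moves the arm, as the interface text tells. Its arguments: {"type":"object","properties":{"moves":{"type":"array"},"fingers":{"type":"number"},"squeeze":{"type":"number"}},"required":["moves"]}

```bash
ls; mkdir -p pics
python3 - <<'E'
from bench import r
import cv2
s=r.read_state(); print({k:s[k] for k in('time','ee_pos','eef_rot','width')})
for n in('scene','top'):
    im=r.camera(n); cv2.imwrite(f'pics/{n}0.png',cv2.resize(im[:,:,::-1],(800,600),interpolation=cv2.INTER_CUBIC)); print(r.camera_info(n))
E
```

```text
pics
{'time': 0.0, 'ee_pos': array([ 0.23215337, -0.57985782,  0.22174423]), 'eef_rot': array([ 9.81923118e-01,  1.89278801e-01, -1.70715274e-04, -7.04908917e-04]), 'width': 0.08666675777470094}
{'fx': 546.8424955370957, 'fy': 546.8424955370957, 'cx': 284.473554343556, 'cy': 204.44306117194742, 'k1': -0.12535398045836482, 'origin': array([0.10476058, 0.76463833, 1.05352907]), 'attitude': array([-0.09582892,  0.3443378 ,  0.89760131, -0.25799259])}
{'fx': 522.1029209040754, 'fy': 522.1029209040754, 'cx': 276.5418437709441, 'cy': 211.62587395584458, 'k1': -0.06337278164747075, 'origin': array([0.38169656, 0.04478418, 1.26969404]), 'attitude': array([ 0.04559693, -0.04288466, -0.7052565 ,  0.70618347])}
```

View pics/scene0.png

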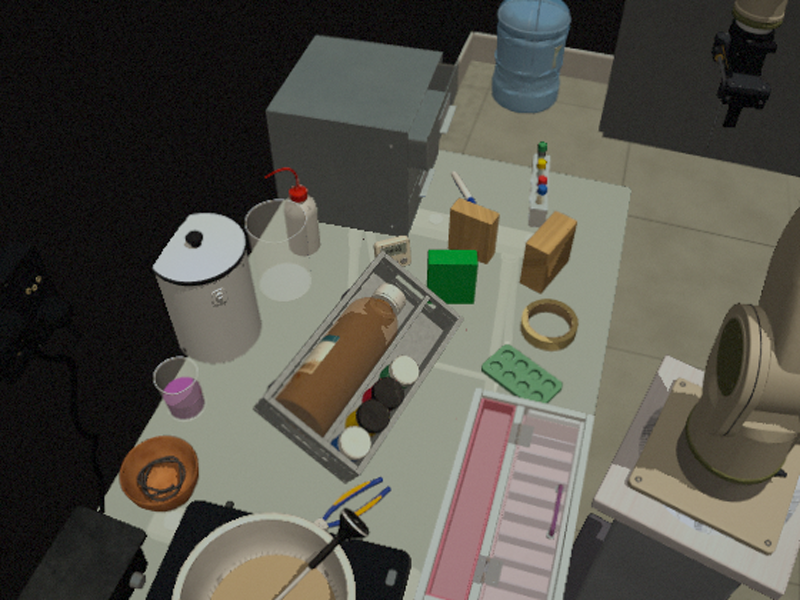

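View pics/top0.png

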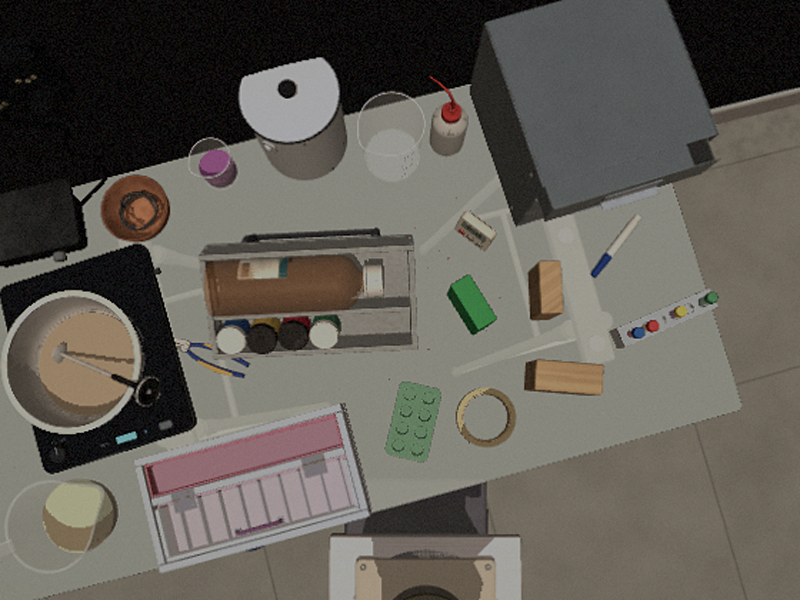

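The top view (800x600) shows the tray at about (205–415, 235–355) with its gaps on the right. The thin block is at (546,290), the thick block at (565,378), the green decoy at (472,304) and the timer at (476,230). I'll enlarge crops next.

Run:
```python
import cv2,numpy as np
from bench import r
t=r.camera('top')[:,:,::-1]; np.save('top.npy',t)
s=r.camera('scene')[:,:,::-1]; np.save('scene.npy',s)
def crop(im,x0,y0,w,h,k,n):
    c=cv2.resize(im[y0:y0+h,x0:x0+w],None,fx=k,fy=k,interpolation=cv2.INTER_CUBIC)
    c=cv2.convertScaleAbs(c,alpha=1.2)
    for x in range(0,w,10): cv2.putText(c,str(x0+x),(x*k,8),0,.3,(255,255,255),1);cv2.line(c,(x*k,10),(x*k,14),(255,255,255),1)
    for y in range(0,h,10): cv2.putText(c,str(y0+y),(0,y*k+4),0,.3,(255,255,255),1);cv2.line(c,(20,y*k),(24,y*k),(255,255,255),1)
    return c
a=crop(t,360,175,70,105,5,0); b=crop(s,308,135,100,75,4,0)
o=np.zeros((530,760,3),np.uint8); o[:525,:350]=a; o[:300,355:755]=b; cv2.imwrite('pics/c1.png',o)
cv2.imwrite('pics/c2.png',crop(t,135,155,160,95,5,0))
```

```text
(no output)
```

View pics/c1.png

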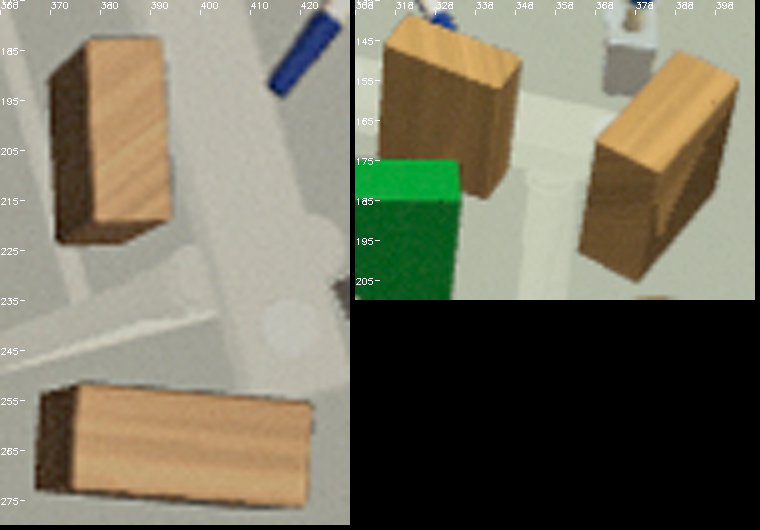

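View pics/c2.png

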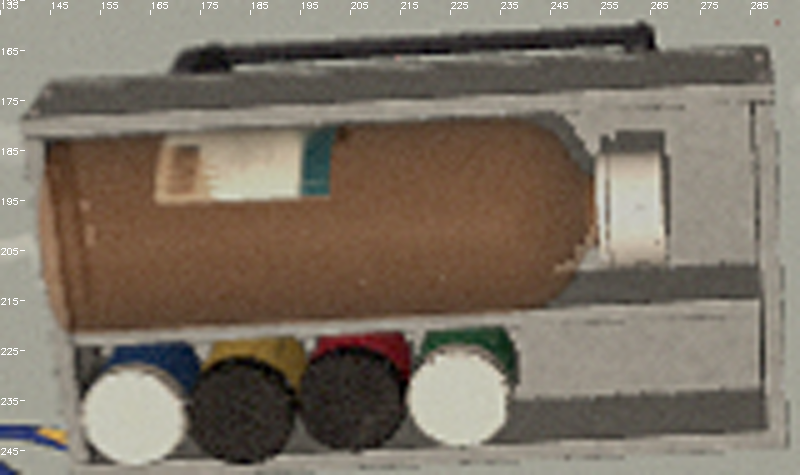

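The top block corners are readable in both views. The tray rim corners in the top image are about (139,179), (289,172), (292,243) and (150,248). I'll fit the poses and overlay the models.

```bash
cat > h.py <<'E'
import numpy as np,cv2
from scipy.spatial.transform import Rotation as R
from scipy.optimize import least_squares
from bench import r
CI={n:r.camera_info(n) for n in('top','scene')}
def proj(c,P):
    if isinstance(c,str): c=CI[c]
    p=R.from_quat(c['attitude']).inv().apply(np.atleast_2d(P)-c['origin'])
    u=np.c_[p[:,0],-p[:,1]]/-p[:,2:3]; u=u*(1+c['k1']*(u**2).sum(1,keepdims=True))
    return u*[c['fx'],c['fy']]+[c['cx'],c['cy']]
TILT=np.radians(29)
def trayT(q):  # x,y,yaw of tray floor centre
    return R.from_euler('z',q[2])*R.from_euler('y',-TILT), np.array([q[0],q[1],.072])
def box(hx,hy,z): return np.array([[hx,hy,z],[hx,-hy,z],[-hx,-hy,z],[-hx,hy,z]])
E
cat > fit.py <<'E'
from h import *
obs={'thin':{'top':[(378,182.6),(392.2,182.6),(394.2,218.6),(378.8,219)],'scene':[(315.5,146.25),(321.25,138.5),(349.5,150.75),(344.25,157)]},
'thick':{'top':[(374.6,273),(375.6,251.8),(422.4,255.4),(421.2,276.4)],'scene':[(384,178),(368.25,170.25),(389.25,147.5),(403.75,155)]},
'tray':{'top':[(139.4,178.6),(289.4,172.2),(292.4,243),(150,248.6)],'scene':[(180.6,282.8),(268,177),(323.4,222.6),(248.5,334.6)]}}
dim={'thin':(.0425,.018,.105),'thick':(.0535,.024,.105),'tray':(.0875,.1645,.052)}
import itertools
out={}
for n,o in obs.items():
    B=box(*dim[n]) 
    def pts(q,B=B):
        if n=='tray': Rt,t=trayT(q); return Rt.apply(B)+t
        return R.from_euler('z',q[2]).apply(B)+[q[0],q[1],0]
    best=None
    for y0 in (0,.8,1.57,2.4) if n!='tray' else (0,):
      for sh in (range(4) if n!='tray' else (0,)):
        ob={c:np.roll(o[c],sh,0) for c in o}
        # scene order matched separately for blocks by nearest assignment
        def f(q):
            e=[]
            for c in o:
                p=proj(c,pts(q)); 
                D=np.linalg.norm(p[:,None]-np.array(o[c])[None],axis=2)
                k=D.argmin(1) if n!='tray' else range(4)
                e.append((p-np.array(o[c])[list(k)]).ravel())
            return np.concatenate(e)
        q0=[.5,-.25,y0] if n!='tray' else [.57,.1,0]
        if n!='tray':
            q0[:2]={'thin':(.56,-.2),'thick':(.41,-.25)}[n]
        s=least_squares(f,q0)
        if best is None or s.cost<best.cost: best=s;bf=f
    print(n,best.x.round(4),np.degrees(best.x[2]).round(2),bf(best.x).reshape(-1,2).round(1).tolist()); out[n]=best.x
np.savez('fit.npz',**out)
for c in('top','scene'):
    im=np.load(c+'.npy').copy();k=3;im=cv2.resize(im,None,fx=k,fy=k,interpolation=cv2.INTER_CUBIC)
    def poly(P,col): cv2.polylines(im,[np.round((proj(c,P)+.5)*k-.5).astype(int)],True,col,1)
    for n in('thin','thick'):
        q=out[n]
        for z in(0,.105): poly(R.from_euler('z',q[2]).apply(box(*dim[n][:2],z))+[q[0],q[1],0],(255,0,255))
    Rt,t=trayT(out['tray'])
    for b in(box(.0875,.1645,.052),box(.0785,.1555,.052),box(.0785,.1555,0)): poly(Rt.apply(b)+t,(0,0,255))
    for b in(box(.0425,.018,0)+[.032,-.134,0],box(.0425,.018,.105)+[.032,-.134,0],box(.024,.0535,0)+[-.05,-.098,0],box(.004,.1555,.048)+[-.0185,0,0]): poly(Rt.apply(b)+t,(0,255,0))
    cv2.imwrite(f'pics/ov_{c}.png',im[440:800,390:1290][:600,:] if c=='top' else im[380:980,500:1250])
im=cv2.imread('pics/ov_top.png');cv2.imwrite('pics/ov_top.png',cv2.resize(im,(800,320)))
E
python3 fit.py
```

```text
thin [ 0.5521 -0.196   3.1549] 180.76 [[-0.3, 1.3], [-0.8, 1.1], [-1.4, 0.2], [0.2, 0.1], [0.6, -2.3], [-0.5, -0.4], [-1.0, -1.5], [-0.1, -1.5]]
thick [ 0.4098 -0.2213  1.4921] 85.49 [[-1.1, 0.5], [-0.9, 0.1], [-0.1, 0.2], [0.1, 0.8], [0.4, -0.5], [-0.7, -1.1], [-0.8, -1.3], [1.0, -1.2]]
tray [0.55   0.1865 0.0467] 2.67 [[-2.7, -0.1], [-1.4, -0.7], [-1.9, 1.6], [-2.7, 2.3], [1.3, -5.6], [-1.4, -2.7], [0.4, 0.3], [1.4, -1.9]]
```

View pics/ov_top.png

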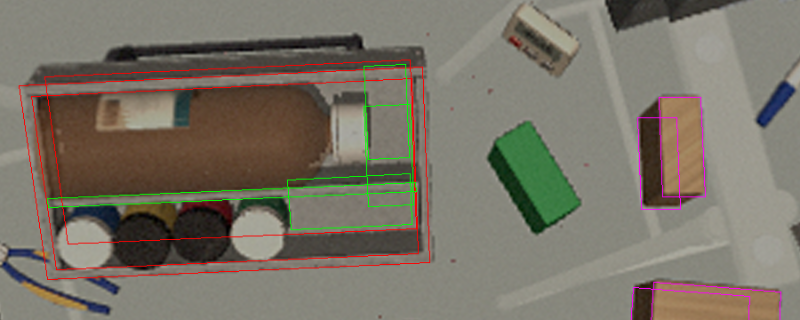

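The overlay confirms both blocks; the residuals are about 1 px. The tray fit is rougher: its near floor edge is off by about 10 px in the overlay. I'll refine it from close by with the wrist camera. First I need the wrist camera's offset from the tool and a helper to work out moves.

```bash
cat >> h.py <<'E'
def st():
    s=r.read_state(); q=s['eef_rot']; a=2*np.degrees(np.arctan2(q[1],q[0])); a=(a+180)%360-180
    return s,np.array(s['ee_pos']),a
def go(x,y,z,yaw=None):
    s,p,a=st(); d=R.from_quat(s['eef_rot']).inv().apply(np.array([x,y,z])-p)*100
    print('t',round(s['time'],2),'p',p.round(4),'yaw',round(a,2),'F',np.round(s['ft_force'],1),'w',round(s['width'],4),'| delta cm',d.round(2),'turn',None if yaw is None else round(a-yaw,2))
E
python3 - <<'E'
from h import *
s,p,a=st(); c=r.camera_info('wrist'); T=R.from_quat(s['eef_rot'])
print(T.inv().apply(c['origin']-p).round(4),(T.inv()*R.from_quat(c['attitude'])).as_matrix().round(3),c['fx'],c['cx'],c['cy'],c['k1'])
go(.50,-.0,.40,0)
E
```

```text
[ 7.050e-02  1.000e-04 -1.621e-01] [[ 0.     0.966  0.257]
 [ 1.    -0.001  0.002]
 [ 0.002  0.257 -0.966]] 369.9084698197717 282.5179956872633 208.32538706155498 -0.0607681260492427
t 0.2 p [ 0.2322 -0.58    0.2221] yaw 21.82 F [-0.3 -0.9 -0.5] w 0.0866 | delta cm [ 46.42 -43.91 -17.76] turn 21.82
```

Call:
{"method": "arm_command", "body": {"moves": [2,-2,-1.5,0,2,-2,-1.5,0,2,-2,-1.5,0,2,-2,-1.5,0,2,-2,-1.5,0,2,-2,-1.5,0,2,-2,-1.5,0,2,-2,-1.5,0,2,-2,-1.5,0,2,-2,-1.5,0,2,-2,-1.5,0,2,-2,-1.5,0]}}

```text
time: 1.2
ee_pos: [0.3661, -0.2668, 0.4033]
eef_rot: [0.982, 0.189, -0.0, 0.0]
ft_force: [0.6, -0.6, -0.1]
width: 0.0872
grip_force: 0.0
```

Call:
{"method": "arm_command", "body": {"moves": [3,-3.1,0,0,3,-3.1,0,0,3,-3.1,0,0,3,-3.1,0,0,3,-3.1,0,0,3,-3.1,0,0,3,-3.1,0,0,3.5,-3.5,0,0,0,0,0,5.5,0,0,0,5.5,0,0,0,5.5,0,0,0,5.3]}}

```text
time: 2.2
ee_pos: [0.4927, 0.0403, 0.4023]
eef_rot: [1.0, -0.002, -0.0, 0.0]
ft_force: [-0.1, -0.1, 0.6]
width: 0.0874
grip_force: 0.0
```

Run:
```python
from h import *
go(.50,.06,.40,0)
im=r.camera('wrist')[:,:,::-1]; s,p,a=st(); c=r.camera_info('wrist'); np.save('w1.npy',im); np.savez('w1c.npz',**{k:c[k] for k in c})
k=1.42857
cv2.imwrite('pics/w1.png',cv2.resize(im,(800,600),interpolation=cv2.INTER_CUBIC))
```

```text
t 2.2 p [0.4927 0.0403 0.4023] yaw -0.22 F [-0.1 -0.1  0.6] w 0.0874 | delta cm [ 0.72 -1.97  0.23] turn -0.22
```

View pics/w1.png

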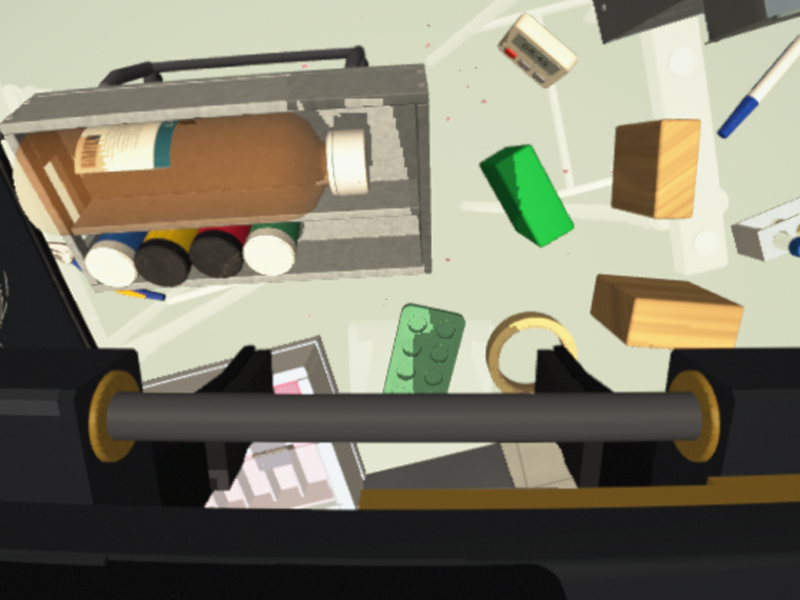

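The wrist view shows the whole tray (rim right corners near (427,66) and (430,272)), the timer at (537,50), the decoy, and both blocks on the right. I'll enlarge the tray end and the blocks.

Run:
```python
from h import *
im=np.load('w1.npy')
def crop(x0,y0,w,h,k):
    c=cv2.resize(im[y0:y0+h,x0:x0+w],None,fx=k,fy=k,interpolation=cv2.INTER_CUBIC)
    for x in range(0,w,10): cv2.line(c,(x*k,0),(x*k,6 if x%50 else 14),(0,0,255),1)
    for y in range(0,h,10): cv2.line(c,(0,y*k),(6 if y%50 else 14,y*k),(0,0,255),1)
    return c
o=np.zeros((600,800,3),np.uint8)
a=crop(200,40,105,160,4)[:600]; b=crop(410,75,125,175,3)[:600]
o[:a.shape[0],:a.shape[1]]=a; o[:b.shape[0],424:424+b.shape[1]]=b
cv2.imwrite('pics/w1c.png',o)
```

```text
(no output)
```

View pics/w1c.png

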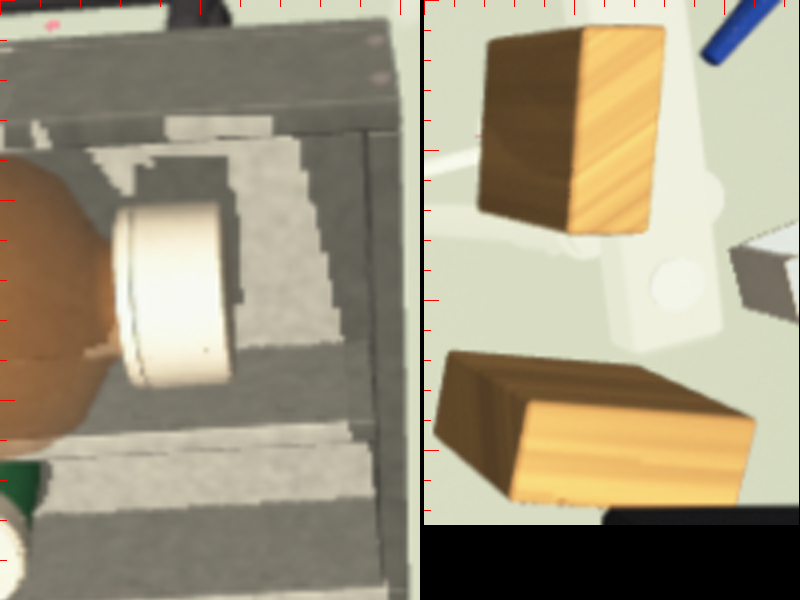

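```bash
cat > fit2.py <<'E'
from h import *
w=dict(np.load('w1c.npz')); CI['wrist']=w
tl=box(.0425,.018,.105);tb=box(.0425,.018,0); kl=box(.024,.0535,.105);kb=box(.024,.0535,0)
# order box: (+x,+y),(+x,-y),(-x,-y),(-x,+y)
O=[]
thin={'wrist':(np.r_[tl,tb[[0,3]]],[(462.7,84.3),(490.3,83.7),(484.7,152.3),(458,153),(431.3,88.7),(428,145)]),
 'top':(tl,[(378,182.6),(392.2,182.6),(394.2,218.6),(378.8,219)]),
 'scene':(tl,[(315.5,146.25),(321.25,138.5),(349.5,150.75),(344.25,157)])}
thick={'wrist':(np.r_[kl,kb[[0,3,1]]],[(444.7,209),(520.3,214.7),(514.3,242.7),(438.7,241.7),(418,192),(413.3,219.3),(482,197)]),
 'top':(kl,[(375.6,251.8),(422.4,255.4),(421.2,276.4),(374.6,273)]),
 'scene':(kl,[(368.25,170.25),(389.25,147.5),(403.75,155),(384,178)])}
ro=box(.0875,.1645,.052);ri=box(.0785,.1555,.052)
dv=np.array([[-.0145,-.150,.048],[-.0225,-.150,.048]])
tray={'wrist':(np.r_[ro[[1,2]],ri[[1,2]],dv,ro[[0]]],[(299.75,66.75),(301,190.4),(291.25,72.75),(296.5,186.75),(286.75,145.75),(288,150.75),(2,87)]),
 'top':(ro,[(139.4,178.6),(289.4,172.2),(292.4,243),(150,248.6)]),
 'scene':(ro,[(180.6,282.8),(268,177),(323.4,222.6),(248.5,334.6)])}
# fix scene order for the thin block: +x+y is left-most etc. handled by nearest
def fit(n,o,cams,q0):
    def f(q):
        e=[]
        for c in cams:
            B,uv=o[c];uv=np.array(uv)
            if n=='tray': Rt,t=trayT(q); P=Rt.apply(B)+t
            else: P=R.from_euler('z',q[2]).apply(B)+[q[0],q[1],0]
            p=proj(c,P); e_=(p-uv)
            if n=='tray' and c=='wrist': e_[4:6,0]=0
            e.append(e_.ravel())
        return np.concatenate(e)
    s=least_squares(f,q0,loss='soft_l1'); return s.x,f(s.x)
for n,o,q0 in(('thin',thin,[.55,-.19,0]),('thick',thick,[.41,-.22,-.08]),('tray',tray,[.55,.18,.04])):
    for cams in(['wrist'],['top'],['scene'],['wrist','top','scene']):
        q,e=fit(n,o,cams,q0); print(n,cams,q.round(4),np.abs(e).mean().round(2),e.reshape(-1,2).round(1).tolist() if cams==['wrist'] else '')
E
python3 fit2.py
```

```text
thin ['wrist'] [ 0.5519 -0.1961  0.029 ] 0.86 [[-0.0, -0.9], [1.3, -0.8], [1.0, 0.8], [-0.1, 1.0], [-1.7, -0.6], [-1.2, 0.9]]
thin ['top'] [ 0.5536 -0.1974  0.0134] 0.52 
thin ['scene'] [ 0.5489 -0.1915  0.0151] 0.5 
thin ['wrist', 'top', 'scene'] [ 0.552  -0.1961  0.0265] 0.84 
thick ['wrist'] [ 0.4099 -0.2213 -0.0841] 1.14 [[0.4, -0.7], [2.2, -0.6], [-0.1, 5.3], [-0.3, 1.3], [-0.8, -0.9], [-1.1, 1.0], [0.3, -0.9]]
thick ['top'] [ 0.4107 -0.2224 -0.0756] 0.36 
thick ['scene'] [ 0.408  -0.218  -0.0878] 0.48 
thick ['wrist', 'top', 'scene'] [ 0.41   -0.2213 -0.082 ] 0.88 
tray ['wrist'] [0.5505 0.1835 0.0421] 0.87 [[0.5, -2.0], [1.1, 1.1], [0.5, 0.8], [-1.2, 0.1], [0.0, -0.4], [0.0, -0.0], [-4.3, 0.2]]
tray ['top'] [0.5517 0.1816 0.0463] 0.87 
tray ['scene'] [0.5476 0.1923 0.043 ] 1.23 
tray ['wrist', 'top', 'scene'] [0.5507 0.1838 0.041 ] 1.3
```

Run:
```python
from h import *
print(np.round(r.read_state()['joint_positions'],3))
go(.410,-.2215,.20,-94.75)
go(.410,-.2215,.20,85.25)
```

```text
[ 0.52   0.053 -0.719  1.431  0.035  1.671 -1.776]
t 2.25 p [0.4927 0.0401 0.4024] yaw -0.62 F [-0.4 -0.1 -0.4] w 0.0871 | delta cm [-7.98 26.25 20.24] turn 94.13
t 2.25 p [0.4927 0.0401 0.4024] yaw -0.62 F [-0.4 -0.1 -0.4] w 0.0871 | delta cm [-7.98 26.25 20.24] turn -85.87
```

Call:
{"method": "arm_command", "body": {"moves": [-0.8,2.6,0,0,-0.8,2.6,0,0,-0.8,2.6,0,0,-0.8,2.6,0,0,-0.8,2.6,0,0,-0.8,2.6,0,0,-0.8,2.6,0,0,-0.8,2.6,0,0,-0.8,2.6,0,0,-0.8,2.8,0,0,0,0,0,0]}}

```text
time: 3.17
ee_pos: [0.4103, -0.2277, 0.4019]
eef_rot: [1.0, -0.003, -0.001, 0.0]
ft_force: [0.2, 0.2, -0.8]
width: 0.0868
grip_force: 0.0
```

Call:
{"method": "arm_command", "body": {"moves": [0,0,1.5,-7.1,0,0,1.5,-7.1,0,0,1.5,-7.1,0,0,1.5,-7.1,0,0,1.5,-7.1,0,0,1.5,-7.1,0,0,1.5,-7.1,0,0,1.5,-7.1,0,0,1.5,-7.1,0,0,1.5,-7.1,0,0,1.5,-7.1,0,0,1.5,-7.1]}}

```text
time: 4.17
ee_pos: [0.4127, -0.2218, 0.2218]
eef_rot: [0.733, 0.68, -0.0, 0.0]
ft_force: [-0.6, -0.2, 0.2]
width: 0.0871
grip_force: 0.0
```

Run:
```python
from h import *
go(.410,-.2215,.068,85.25)
im=r.camera('wrist')[:,:,::-1]; c=r.camera_info('wrist')
q=(.410,-.2215,-.083)
for z in(0,.105):
  P=R.from_euler('z',q[2]).apply(box(.024,.0535,z))+[q[0],q[1],0]
  cv2.polylines(im:=np.ascontiguousarray(im),[np.round(proj(c,P)).astype(int)],True,(255,0,255),1)
cv2.imwrite('pics/w2.png',im)
```

```text
t 4.17 p [ 0.4127 -0.2218  0.2218] yaw 85.69 F [-0.6 -0.2  0.2] w 0.0871 | delta cm [ 1.000e-02 -2.700e-01  1.538e+01] turn 0.44
```

View pics/w2.png

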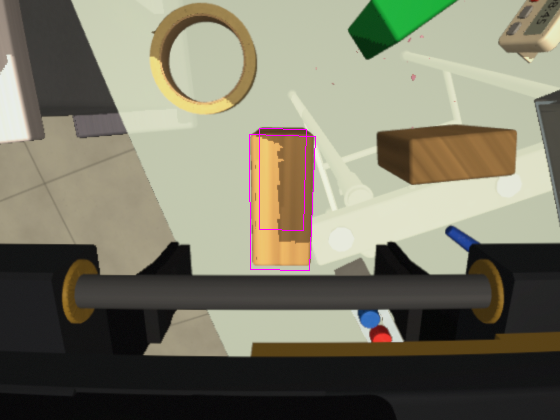

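The overlay matches the thick block to within about 2 px (top face at (250–314, 134–268)). I'll descend and grip.

Call:
{"method": "arm_command", "body": {"moves": [0,-0.3,1.7,0.4,0,0,1.7,0,0,0,1.7,0,0,0,1.7,0,0,0,1.7,0,0,0,1.7,0,0,0,1.7,0,0,0,1.7,0,0,0,1.8,0,0,0,0,0]}}

```text
time: 5.05
ee_pos: [0.4082, -0.2209, 0.0661]
eef_rot: [0.739, 0.674, -0.001, -0.002]
ft_force: [-1.4, 0.6, -1.1]
width: 0.087
grip_force: 0.0
```

Call:
{"method": "arm_command", "body": {"moves": [0,0,0,0,0,0,0,0,0,0,0,0,0,0,0,0,0,0,0,0,0,0,0,0,0,0,0,0,0,0,0,0], "fingers": 0, "squeeze": 25}}

```text
time: 5.72
ee_pos: [0.4101, -0.2218, 0.0689]
eef_rot: [0.738, 0.674, 0.0, 0.0]
ft_force: [0.3, 0.3, 2.2]
width: 0.0477
grip_force: 24.8
```

Run:
```python
from h import *
go(.410,-.2215,.068,85.25)
```

```text
t 5.72 p [ 0.4101 -0.2218  0.0689] yaw 84.82 F [0.3 0.3 2.2] w 0.0477 | delta cm [ 0.03 -0.02  0.09] turn -0.43
```

Call:
{"method": "arm_command", "body": {"moves": [0,0,-2,0,0,0,-2.5,0,0,0,-2.5,0,0,0,-2.5,0,0,0,-2.5,0,0,0,-2.5,0,0,0,-2.5,-3.8,0,0,-2.5,-3.8], "squeeze": 35}}

```text
time: 6.38
ee_pos: [0.4093, -0.2215, 0.2645]
eef_rot: [0.691, 0.723, -0.0, -0.0]
ft_force: [0.5, 0.0, -1.7]
width: 0.0481
grip_force: 34.8
```

```bash
cat >> h.py <<'E'
TR=trayT((.5508,.1835,.043)); YAW=np.degrees(.043)
def tw(x,y,z): return TR[0].apply(np.array([x,y,z])/1e3)+TR[1]
HX=np.array([np.cos(.043),np.sin(.043),0])
E
python3 - <<'E'
from h import *
c=tw(-76,-98.4,52); T=c+HX*.0239+[0,0,.0689]; print(c,T)
go(*T,90+YAW); print(np.round(r.read_state()['joint_positions'],2),r.read_state()['grip_force'])
E
```

```text
[0.46343344 0.08124988 0.08063469] [0.48731135 0.08227726 0.14953469]
t 6.38 p [ 0.4093 -0.2215  0.2645] yaw 92.58 F [ 0.5  0.  -1.7] w 0.0481 | delta cm [29.99  9.17 11.49] turn 0.12
[ 0.81 -0.02 -0.4   1.78 -0.01  1.39  0.45] 34.75921445991844
```

Call:
{"method": "arm_command", "body": {"moves": [3,0.9,0,0,3,0.9,0,0,3,0.9,0,0,3,0.9,0,0,3,0.9,0,0,3,0.9,0,0,3,0.9,0,0,3,0.9,0,0,3,0.9,0,0,3,1,0,0,0,0,2,0,0,0,2,0]}}

```text
time: 7.38
ee_pos: [0.4884, 0.0843, 0.2234]
eef_rot: [0.691, 0.723, 0.001, 0.0]
ft_force: [-0.2, -1.2, -3.2]
width: 0.0476
grip_force: 34.8
```

Run:
```python
from h import *
c=tw(-76,-98.4,52); T=c+HX*.0239+[0,0,.0689]
s,p,a=st();ci=r.camera_info('scene')
ims=r.camera('scene')[:,:,::-1]; imw=r.camera('wrist')[:,:,::-1]
go(*T,90+YAW)
o=np.zeros((420,800,3),np.uint8)
o[:,:400]=cv2.resize(ims[140:308,160:320],(400,420),interpolation=cv2.INTER_CUBIC)
o[:,400:]=cv2.resize(imw[:, 60:460],(400,420))
cv2.imwrite('pics/s1.png',o)
```

```text
t 7.48 p [0.4862 0.0816 0.2205] yaw 92.46 F [ 0.1 -1.  -2.1] w 0.048 | delta cm [0.07 0.16 7.1 ] turn -0.0
```

View pics/s1.png

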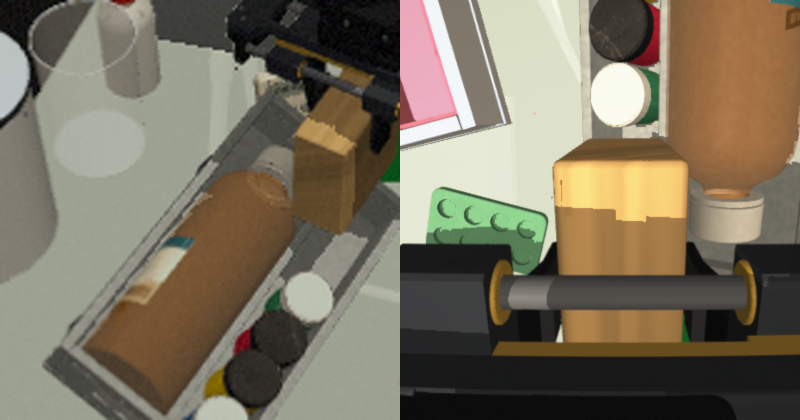

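The block hangs over the jar lane, clear of jar 4 and the cap. I'll lower it while watching the force.

Call:
{"method": "arm_command", "body": {"moves": [0,0.1,1.5,0,0,0,1.5,0,0,0,1.5,0,0,0,1,0,0,0,0.8,0,0,0,0,0]}}

```text
time: 7.98
ee_pos: [0.4903, 0.082, 0.1636]
eef_rot: [0.692, 0.722, 0.001, 0.001]
ft_force: [-6.2, -2.1, 18.8]
width: 0.0478
grip_force: 35.0
```

Call:
{"method": "arm_command", "body": {"moves": [0,0,0.4,0,0,0,0.4,0,0,0,0,0]}}

```text
time: 8.23
ee_pos: [0.4904, 0.0823, 0.1571]
eef_rot: [0.692, 0.722, 0.001, 0.002]
ft_force: [-14.5, -1.6, 35.6]
width: 0.0479
grip_force: 35.0
```

Run:
```python
from h import *
c=tw(-76,-98.4,52); T=c+HX*.0239+[0,0,.0689]
go(*T,90+YAW)
```

```text
t 8.23 p [0.4904 0.0823 0.1571] yaw 92.42 F [-14.5  -1.6  35.6] w 0.0479 | delta cm [ 0.01 -0.31  0.76] turn -0.04
```

The far bottom edge landed on the divider: the tool was about 4 mm too far in x, and the block probably slipped up in the grip. I'll lift and correct.

Call:
{"method": "arm_command", "body": {"moves": [0,0,-1,0,0,0,-1,0,0,0,-0.5,0,0,0,0,0,0,0,0,0]}}

```text
time: 8.65
ee_pos: [0.4892, 0.0816, 0.1777]
eef_rot: [0.692, 0.722, 0.0, 0.0]
ft_force: [-0.8, -0.3, -2.6]
width: 0.0475
grip_force: 35.0
```

```bash
cat >> h.py <<'E'
def wrist_block(n='wrist',fn=None):
    im=r.camera(n)[:,:,::-1]; return im,r.camera_info(n)
E
python3 - <<'E'
from h import *
for i in range(3):
    im=r.camera('wrist')[:,:,::-1]
    go(.4866,.0823,.17,90+YAW)
ims=r.camera('scene')[:,:,::-1]
# predicted underside offset overlay for o=.069 (green) and .054 (red)
s,p,a=st(); ims=np.ascontiguousarray(ims); k=4
im=cv2.resize(ims[130:280,240:400],None,fx=k,fy=k,interpolation=cv2.INTER_CUBIC)
def pl(img,c,off,k,o,col):
    for z in(0,.105):
        P=R.from_euler('z',np.radians(a-90)).apply(box(.024,.0535,z-o))+p
        cv2.polylines(img,[np.round((proj(c,P)-off+.5)*k).astype(int)],True,col,1)
for o,col in((.069,(0,255,0)),(.054,(0,0,255))): pl(im,'scene',np.array([240,130]),k,o,col)
w=r.camera_info('wrist'); iw=cv2.resize(np.ascontiguousarray(imw:=r.camera('wrist')[:,:,::-1])[60:260,150:350],None,fx=2,fy=2,interpolation=cv2.INTER_CUBIC)
for o,col in((.069,(0,255,0)),(.054,(0,0,255))): pl(iw,w,np.array([150,60]),2,o,col)
o=np.zeros((600,800,3),np.uint8);o[:600,:400]=im[:,100:500];o[:400,400:]=iw
cv2.imwrite('pics/s2.png',o)
np.save('iw.npy',imw)
E
```

```text
t 8.7 p [0.4889 0.0816 0.1772] yaw 92.4 F [-0.1  0.5 -2.6] w 0.048 | delta cm [ 0.08 -0.23  0.72] turn -0.06
t 8.75 p [0.4888 0.0817 0.1771] yaw 92.4 F [ 0.8  0.5 -2.9] w 0.0481 | delta cm [ 0.07 -0.22  0.71] turn -0.06
t 8.8 p [0.4888 0.0817 0.177 ] yaw 92.41 F [ 0.   0.3 -2.4] w 0.0478 | delta cm [ 0.07 -0.21  0.7 ] turn -0.05
```

Run:
```python
from h import *
im=np.load('iw.npy').astype(float).sum(2); s,p,a=st(); w=r.camera_info('wrist')
g=cv2.GaussianBlur(im,(5,5),0)[:,262:298].mean(1); d=np.diff(g)
for i in np.argsort(-np.abs(d[90:260]))[:14]+90: print(i,round(d[i]),end='; ')
print()
for o in(.045,.05,.054,.06,.069):
    Rz=R.from_euler('z',np.radians(a-90))
    print(o,[proj(w,Rz.apply([0,.0535,z-o])+p)[0].round(1).tolist() for z in(.105,0)])
# width of the top face along row 8px below edge
```

```text
141 -79; 170 64; 140 -61; 171 56; 142 -55; 169 53; 232 -38; 172 37; 233 -35; 168 30; 139 -25; 231 -23; 123 -22; 122 -22; 
0.045 [[281.5, 172.8], [282.2, 142.0]]
0.05 [[281.6, 170.0], [282.2, 141.3]]
0.054 [[281.6, 168.0], [282.2, 140.7]]
0.06 [[281.7, 165.1], [282.2, 139.9]]
0.069 [[281.8, 161.4], [282.2, 138.8]]
```

The image gives the underside 50 mm below the TCP, so the block slipped up about 19 mm in the grip. I'll correct x and lower again with the new offset.

Call:
{"method": "arm_command", "body": {"moves": [0.08,-0.22,0,0,0,0,0.5,0,0,0,0.5,0,0,0,0.5,0,0,0,0.5,0,0,0,0.3,0,0,0,0,0], "squeeze": 50}}

```text
time: 9.48
ee_pos: [0.4864, 0.0824, 0.1536]
eef_rot: [0.692, 0.722, -0.001, -0.0]
ft_force: [-0.5, -0.5, -2.1]
width: 0.0479
grip_force: 50.0
```

Run:
```python
from h import *
go(.4866,.0823,.1306,90+YAW)
```

```text
t 9.48 p [0.4864 0.0824 0.1536] yaw 92.42 F [-0.5 -0.5 -2.1] w 0.0479 | delta cm [-0.02  0.03  2.3 ] turn -0.04
```

Call:
{"method": "arm_command", "body": {"moves": [0,0,0.4,0,0,0,0.4,0,0,0,0,0]}}

```text
time: 9.73
ee_pos: [0.4865, 0.0825, 0.1458]
eef_rot: [0.692, 0.722, -0.0, -0.0]
ft_force: [0.6, 0.1, -2.7]
width: 0.0476
grip_force: 50.0
```

Call:
{"method": "arm_command", "body": {"moves": [0,0,0.4,0,0,0,0.4,0,0,0,0,0]}}

```text
time: 9.98
ee_pos: [0.4864, 0.0824, 0.1377]
eef_rot: [0.692, 0.722, -0.0, -0.0]
ft_force: [-0.7, -0.7, -2.1]
width: 0.0478
grip_force: 50.0
```

Call:
{"method": "arm_command", "body": {"moves": [0,0,0.4,0,0,0,0.3,0,0,0,0,0]}}

```text
time: 10.23
ee_pos: [0.4865, 0.0825, 0.1309]
eef_rot: [0.692, 0.722, -0.0, -0.0]
ft_force: [-0.3, 0.6, -2.6]
width: 0.0477
grip_force: 50.0
```

Call:
{"method": "arm_command", "body": {"moves": [0,0,0.2,0,0,0,0.2,0,0,0,0,0]}}

```text
time: 10.48
ee_pos: [0.4874, 0.0826, 0.1276]
eef_rot: [0.692, 0.722, 0.0, 0.0]
ft_force: [2.0, -0.3, -0.9]
width: 0.048
grip_force: 50.0
```

The corner now sits inside the near wall. I'll loosen the fingers into a cage, raise them around the block, and then draw its top towards the robot.

Call:
{"method": "arm_command", "body": {"moves": [0,0,0,0,0,0,0,0,0,0,0,0,0,0,-0.6,0,0,0,-0.6,0,0,0,-0.6,0,0,0,-0.4,0,0,0,0,0], "fingers": 64, "squeeze": 20}}

```text
time: 11.15
ee_pos: [0.4875, 0.0827, 0.1508]
eef_rot: [0.692, 0.722, 0.001, 0.001]
ft_force: [-0.1, -0.3, 0.0]
width: 0.0555
grip_force: 0.0
```

Run:
```python
from h import *
im=r.camera('wrist')[:,:,::-1]; go(.4866,.0823,.13,90+YAW)
np.save('iw.npy',im)
im=im.astype(float).sum(2)
g=cv2.GaussianBlur(im,(5,5),0)[:,262:298].mean(1); d=np.diff(g)
print([(int(i),round(d[i])) for i in np.argsort(-np.abs(d[90:260]))[:12]+90])
```

```text
t 11.2 p [0.4872 0.0826 0.1502] yaw 92.41 F [ 0.8  0.2 -0.1] w 0.0557 | delta cm [-0.03 -0.07  2.02] turn -0.05
[(159, 73), (158, 61), (160, 60), (135, -48), (215, -47), (136, -41), (134, -39), (161, 36), (214, -34), (137, -34), (216, -34), (157, 33)]
```

Call:
{"method": "arm_command", "body": {"moves": [0,0,-0.6,0,0,0,-0.4,0,0,0,0,0,0,-0.4,0,0,0,-0.4,0,0,0,-0.4,0,0,0,0,0,0], "fingers": 80}}

```text
time: 11.78
ee_pos: [0.4739, 0.082, 0.1594]
eef_rot: [0.692, 0.722, -0.0, 0.0]
ft_force: [-0.0, 0.1, 0.0]
width: 0.0697
grip_force: 0.0
```

Call:
{"method": "arm_command", "body": {"moves": [0,-0.3,0,0,0,-0.3,0,0,0,0,0,0]}}

```text
time: 12.03
ee_pos: [0.4683, 0.0818, 0.1595]
eef_rot: [0.692, 0.722, -0.0, 0.0]
ft_force: [-0.3, -0.9, 0.3]
width: 0.0694
grip_force: 0.0
```

Call:
{"method": "arm_command", "body": {"moves": [0,-0.3,0,0,0,-0.3,0,0,0,0,0,0]}}

```text
time: 12.28
ee_pos: [0.4624, 0.0816, 0.1595]
eef_rot: [0.692, 0.722, -0.0, 0.0]
ft_force: [-0.0, -0.7, -0.5]
width: 0.0696
grip_force: 0.0
```

Run:
```python
from h import *
im=r.camera('wrist')[:,:,::-1]; go(.46,.0823,.13,90+YAW)
np.save('iw.npy',im)
im=im.astype(float).sum(2)
g=cv2.GaussianBlur(im,(5,5),0)[:,262:298].mean(1); d=np.diff(g)
print([(int(i),round(d[i])) for i in np.argsort(-np.abs(d[90:260]))[:12]+90])
```

```text
t 12.33 p [0.4627 0.0815 0.1596] yaw 92.42 F [ 0.8 -0.2 -0.1] w 0.0695 | delta cm [ 0.09 -0.26  2.96] turn -0.04
[(140, -62), (149, 62), (150, 57), (141, -53), (139, -49), (148, 47), (151, 40), (185, -40), (186, -38), (184, -38), (183, -32), (138, -30)]
```

Run:
```python
from h import *
w=r.camera_info('wrist')
for x in(-54,-50,-46):
  for b in (0,20):
    print(x,b,[proj(w,tw(x+dx,-98.4+53.5,z+b))[0].round(1).tolist() for dx in(-24,24) for z in(105,0)])
im=np.load('iw.npy').astype(int).sum(2)
for row in(155,165,175): 
    g=cv2.GaussianBlur(im[row].astype(np.float32).reshape(1,-1),(5,1),0)[0]; d=np.diff(g)
    print(row,[(int(i),round(float(d[i]))) for i in sorted(np.argsort(-np.abs(d[120:420]))[:12]+120)])
```

```text
-54 0 [[231.1, 144.4], [313.8, 133.7], [314.9, 148.7], [375.8, 135.9]]
-54 20 [[206.1, 147.7], [302.3, 135.2], [295.3, 152.9], [367.7, 137.6]]
-50 0 [[237.4, 144.7], [318.6, 133.9], [322.9, 149.1], [381.4, 136.1]]
-50 20 [[212.6, 148.1], [307.4, 135.3], [303.9, 153.4], [373.6, 137.9]]
-46 0 [[243.7, 145.0], [323.5, 134.0], [331.1, 149.6], [387.1, 136.4]]
-46 20 [[219.3, 148.4], [312.5, 135.5], [312.8, 153.9], [379.7, 138.1]]
155 [(223, -40), (224, -52), (297, -41), (298, -50), (299, -30), (366, 57), (367, 58), (368, 32), (377, -47), (378, -82), (379, -86), (380, -56)]
165 [(224, -52), (298, -38), (299, -42), (365, 39), (366, 56), (367, 45), (377, -69), (378, -82), (379, -59), (394, 47), (397, -42), (398, -42)]
175 [(224, -42), (225, -52), (298, -38), (299, -42), (300, -32), (365, 64), (366, 66), (367, 36), (376, -50), (377, -73), (378, -65), (379, -35)]
```

Run:
```python
from h import *
w=r.camera_info('wrist'); im=np.load('iw.npy'); g=cv2.GaussianBlur(im.astype(np.float32).sum(2),(3,3),0)
rows=[];
for c in range(228,300,6):
    d=np.diff(g[135:170,c-1:c+2].mean(1)); rows.append((c,int(d.argmax())+135,round(float(d.max())),int(d.argmin())+135,round(float(d.min()))))
print(rows)
hi=[(c,rr+.5) for c,rr,_,_,_ in rows[1:-1]]
def f(q):
    x,z,th=q; e=[]
    n=tw(-50,-98.4+53.5,0); ctr=np.array([x,n[1],z]); ux=np.array([np.cos(th),0,np.sin(th)])
    a=proj(w,ctr-.024*ux)[0]; b=proj(w,ctr+.024*ux)[0]
    e=[a[0]-223.5,b[0]-298.5]
    for c,rr in hi: e.append(a[1]+(b[1]-a[1])*(c-a[0])/(b[0]-a[0])-rr)
    return e
s=least_squares(f,[.46,.14,.3],loss='soft_l1'); print(s.x,np.degrees(s.x[2]),s.cost, 'seated:',tw(-50,-98.4,105))
```

```text
[(228, 150, 13, 145, -65), (234, 147, 76, 144, -133), (240, 147, 93, 144, -155), (246, 147, 82, 143, -176), (252, 147, 73, 142, -158), (258, 148, 70, 142, -156), (264, 148, 81, 141, -177), (270, 149, 80, 140, -139), (276, 149, 73, 140, -128), (282, 149, 75, 139, -43), (288, 150, 78, 138, -42), (294, 150, 70, 137, -38)]
[0.45000855 0.16998551 0.81688948] 46.80431930468406 8.713369419022351 seated: [0.46048138 0.08112286 0.13959459]
```

Run:
```python
from h import *
o=np.zeros((600,800,3),np.uint8)
iw=np.load('iw.npy'); o[:300,:400]=cv2.resize(iw[60:285,130:430],(400,300),interpolation=cv2.INTER_CUBIC)
s=r.camera('scene')[:,:,::-1]; t=r.camera('top')[:,:,::-1]
o[:600,400:]=cv2.resize(s[135:285,250:350],(400,600),interpolation=cv2.INTER_CUBIC)
o[300:,:400]=cv2.resize(t[150:255,190:330],(400,300),interpolation=cv2.INTER_CUBIC)
cv2.imwrite('pics/s3.png',o)
```

```text
(no output)
```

View pics/s3.png

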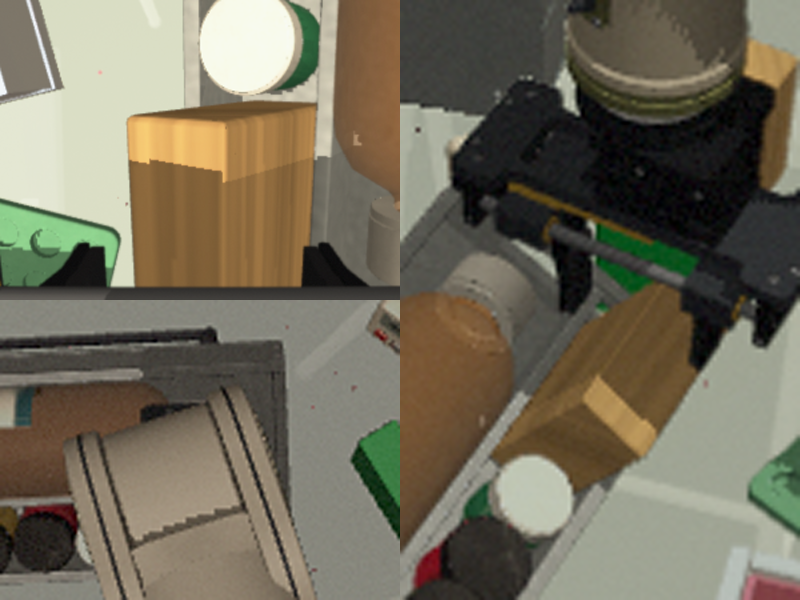

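The last picture shows that the block has tipped towards the robot in the lane, past the tray's own tilt, and is leaning over the near wall. I'll triangulate its top +y edge from the scene and wrist views to get its actual pose.

Run:
```python
from h import *
w=r.camera_info('wrist'); n=0
def tri(obs):
    s=least_squares(lambda P:np.concatenate([proj(c,P)[0]-uv for c,uv in obs]),[.46,.13,.16]); return s.x,s.fun.round(1)
F=tri([('scene',(295.75,234.5)),(w,(298.5,151.5))]); N=tri([('scene',(309.5,249.5)),(w,(224,148.5))])
for P,e in(F,N): print(P.round(4),e,'tray',(TR[0].inv().apply(P-TR[1])*1e3).round(1))
d=F[0]-N[0]; print(np.linalg.norm(d),np.degrees(np.arctan2(d[2],d[0])))
# rigid fit: block at tilt th, top-centre x,y,z, yaw fixed
def f(q):
    x,y,z,th=q; ux=np.array([np.cos(th),.043*np.cos(th),np.sin(th)]); c=np.array([x,y,z])
    far,near=c+.024*ux,c-.024*ux; uz=np.array([-np.sin(th),0,np.cos(th)])
    e=[proj('scene',far)[0]-(295.75,234.5),proj(w,far)[0]-(298.5,151.5),proj('scene',near)[0]-(309.5,249.5),proj(w,near)[0]-(224,148.5)]
    return np.concatenate(e)
s=least_squares(f,[.46,.13,.15,.6]); x,y,z,th=s.x
print(s.x.round(4),np.degrees(th),s.fun.round(1)); uz=np.array([-np.sin(th),0,np.cos(th)]);ux=np.array([np.cos(th),0,np.sin(th)])
for P in(s.x[:3]+.024*ux,s.x[:3]-.024*ux,s.x[:3]-.105*uz+.024*ux,s.x[:3]-.105*uz-.024*ux): print((TR[0].inv().apply(P-TR[1])*1e3).round(1))
```

```text
[0.4684 0.1333 0.146 ] [-1.7 -0.  -0.3  0.2] tray [-38.  -46.6 105.7]
[0.4291 0.1305 0.1183] [ 0.7 -0.2  0.1 -0.1] tray [-85.9 -47.8 100.5]
0.048146881695461836 35.220050936181686
[0.4488 0.1319 0.1315 0.6017] 34.47726887242315 [-1.6  0.1 -0.2  1.2  0.6  0.1 -0.  -1.2]
[-38.4 -48.1 104.8]
[-86.1 -46.4 100.2]
[-28.4 -50.6   0.3]
[-76.2 -48.9  -4.3]
```

The triangulation is good. The thick block's underside is on the lane floor, y is about -101 mm, and it leans about 5° too far towards the robot. Pressing down on its far top edge with shut fingers should seat it against the near wall.

Call:
{"method": "arm_command", "body": {"moves": [0,0,-1.5,0,0,0,-2,0,0,0,-2,0,0,0,-1,0,0,0,0,0,0,0,0,0]}}

```text
time: 12.93
ee_pos: [0.463, 0.0815, 0.2242]
eef_rot: [0.692, 0.722, 0.0, 0.0]
ft_force: [0.3, 0.4, -1.0]
width: 0.0694
grip_force: 0.0
```

Call:
{"method": "arm_command", "body": {"moves": [0,0.2,0,0,0,0.2,0,0,0,0,0,0,0,0,0,0,0,0,0,0,0,0,0,0,0,0,0,0], "fingers": 0, "squeeze": 30}}

```text
time: 13.52
ee_pos: [0.4668, 0.0817, 0.2245]
eef_rot: [0.692, 0.722, -0.0, -0.0]
ft_force: [0.5, 0.5, 0.5]
width: 0.0311
grip_force: 0.0
```

Run:
```python
from h import *
print(tw(-30.5,-100,105)); go(.468,.0815,.152,90+YAW)
```

```text
[0.47758948 0.08025748 0.14904838]
t 13.52 p [0.4668 0.0817 0.2245] yaw 92.42 F [0.5 0.5 0.5] w 0.0311 | delta cm [-0.03  0.12  7.25] turn -0.04
```

Call:
{"method": "arm_command", "body": {"moves": [0,0.3,1,0,0,0.3,1,0,0,0,1,0,0,0,1,0,0,0,1,0,0,0,1,0,0,0,0.5,0,0,0,0,0]}}

```text
time: 14.18
ee_pos: [0.4721, 0.0818, 0.1581]
eef_rot: [0.692, 0.722, -0.001, -0.001]
ft_force: [0.1, 0.2, -0.2]
width: 0.0006
grip_force: 0.0
```

Call:
{"method": "arm_command", "body": {"moves": [0,0,0.3,0,0,0,0.3,0,0,0,0,0]}}

```text
time: 14.43
ee_pos: [0.4729, 0.0819, 0.1534]
eef_rot: [0.692, 0.722, -0.0, 0.0]
ft_force: [-0.5, -0.7, -0.1]
width: 0.0005
grip_force: 0.0
```

Call:
{"method": "arm_command", "body": {"moves": [0,0,0.2,0,0,0,0.2,0,0,0,0,0]}}

```text
time: 14.68
ee_pos: [0.4736, 0.0821, 0.1505]
eef_rot: [0.692, 0.722, 0.001, 0.001]
ft_force: [-2.0, -0.8, 8.7]
width: 0.0002
grip_force: 4.0
```

Call:
{"method": "arm_command", "body": {"moves": [0,0,0.2,0,0,0,0.1,0,0,0,0,0]}}

```text
time: 14.93
ee_pos: [0.4755, 0.0823, 0.1501]
eef_rot: [0.692, 0.722, 0.002, 0.002]
ft_force: [-5.4, -2.1, 30.2]
width: 0.0003
grip_force: 15.0
```

The block stopped solidly at 0.150 m, where a seated far edge should be (0.149). I'll back off and check its pose with an edge-alignment fit.

Call:
{"method": "arm_command", "body": {"moves": [0,0,-1,0,0,0,-2,0,0,0,-2.5,0,0,0,-2.5,0,0,0,-2.5,0,0,0,-2.5,0,0,0,-2.5,0,-3,0,0,0,-3,0,0,0,-3,0,0,0,0,0,0,0], "fingers": 100}}

```text
time: 15.85
ee_pos: [0.4767, -0.0143, 0.3013]
eef_rot: [0.695, 0.719, -0.001, 0.0]
ft_force: [-0.1, -0.3, -0.0]
width: 0.0655
grip_force: 0.0
```

```bash
cat > chk.py <<'E'
from h import *
from scipy.optimize import differential_evolution
def grad(im):
    g=cv2.GaussianBlur(im.astype(np.float32),(3,3),0)
    return np.max(np.hypot(cv2.Sobel(g,cv2.CV_32F,1,0),cv2.Sobel(g,cv2.CV_32F,0,1)),axis=2)
def score(views,edges):
    t=0
    for c,G in views:
        for A,B in edges:
            uv=proj(c,A+(B-A)*np.linspace(0.05,.95,30)[:,None]).astype(np.float32)
            t+=np.minimum(cv2.remap(G,uv[:,0].reshape(1,-1),uv[:,1].reshape(1,-1),cv2.INTER_LINEAR),150).mean()
    return t
def topedges(q,hx,hy,h=105.):
    x,y,z,th,ya=q  # tray mm: centre of underside, extra lean th towards -x, yaw ya in tray
    Rb=R.from_euler('z',ya)*R.from_euler('y',-th)
    P=Rb.apply(np.array([[hx,hy,h],[hx,-hy,h],[-hx,-hy,h],[-hx,hy,h]]))+[x,y,z]
    W=np.array([tw(*p) for p in P]); return [(W[i],W[(i+1)%4]) for i in range(4)]
def check(views,hx,hy,bounds):
    f=lambda q:-score(views,topedges(q,hx,hy))
    s=differential_evolution(f,bounds,seed=1,maxiter=60,popsize=12,polish=False)
    return s.x,-s.fun
E
cat > c1.py <<'E'
from chk import *
imw=r.camera('wrist')[:,:,::-1]; w=r.camera_info('wrist'); ims=r.camera('scene')[:,:,::-1]
np.save('cw.npy',imw); np.save('cs.npy',ims); np.savez('cwc.npz',**w)
print(st()[1],np.round(r.read_state()['joint_positions'],2))
G=[(w,grad(imw)),('scene',grad(ims))]
print([proj(w,e[0])[0].round(0).tolist() for e in topedges((-54,-100,0,0,0),24,53.5)])
b=[(-62,-42),(-112,-88),(-6,14),(-.2,.2),(-.06,.06)]
for v in(G[:1],G[1:],G):
    q,sc=check(v,24,53.5,b); print(q.round(3),sc.round(0))
E
python3 c1.py
```

```text
[ 0.47662402 -0.00886819  0.30149083] [ 0.59  0.   -0.66  1.68  0.    1.46 -0.03]
[[288.0, 14.0], [288.0, 150.0], [242.0, 148.0], [238.0, 21.0]]
[-5.0827e+01 -9.5687e+01  8.5700e-01  9.7000e-02  3.0000e-03] 600.0
[-5.47000e+01 -1.02959e+02 -4.64400e+00  8.30000e-02  9.00000e-03] 600.0
[-4.9799e+01 -9.6195e+01  2.3470e+00  1.0200e-01  1.0000e-02] 1165.0
```

The check shows that the block leans by about 0.09 rad again once released: its near bottom edge is about 4 mm short of the near wall. A pinch with the far tip low and the near finger at the top corner gives a righting couple. I'll set the opening to the seated geometry of about 61 mm.

Call:
{"method": "arm_command", "body": {"moves": [2,-0.3,0,0,2,-0.3,0,0,2,-0.3,0,0,2,-0.2,0,0,1,0,2,0,0,0,2.5,0,0,0,2.5,0,0,0,2.5,0,0,0,1,0,0,0,0,0], "fingers": 100}}

```text
time: 16.78
ee_pos: [0.4604, 0.0823, 0.1948]
eef_rot: [0.691, 0.722, -0.001, -0.001]
ft_force: [-0.3, -0.5, -0.4]
width: 0.0871
grip_force: 0.0
```

Run:
```python
from h import *
print(tw(-78.5,-100,105),tw(-30.5,-100,66));go(.4659,.0815,.117,90+YAW)
```

```text
[0.43564654 0.07845283 0.12577751] [0.49647957 0.08107026 0.11493821]
t 16.78 p [0.4604 0.0823 0.1948] yaw 92.52 F [-0.3 -0.5 -0.4] w 0.0871 | delta cm [-0.11  0.57  7.77] turn 0.05
```

Call:
{"method": "arm_command", "body": {"moves": [0,0.55,0,0,0,0,1,0,0,0,1.5,0,0,0,1.5,0,0,0,1.5,0,0,0,1.2,0,0,0,1,0,0,0,0,0]}}

```text
time: 17.45
ee_pos: [0.4668, 0.0816, 0.1181]
eef_rot: [0.692, 0.722, -0.001, -0.001]
ft_force: [-1.3, 0.3, -0.5]
width: 0.0868
grip_force: 0.0
```

Call:
{"method": "arm_command", "body": {"moves": [0,0,0,0,0,0,0,0,0,0,0,0,0,0,0,0,0,0,0,0,0,0,0,0,0,0,0,0,0,0,0,0], "fingers": 69, "squeeze": 10}}

```text
time: 18.12
ee_pos: [0.4674, 0.0817, 0.1196]
eef_rot: [0.692, 0.722, 0.0, 0.0]
ft_force: [-0.2, 0.4, 1.4]
width: 0.0604
grip_force: 0.7
```

Run:
```python
from h import *
go(.4659,.0815,.117,90+YAW)
```

```text
t 18.12 p [0.4674 0.0817 0.1196] yaw 92.42 F [-0.2  0.4  1.4] w 0.0604 | delta cm [-0.02 -0.15  0.26] turn -0.05
```

Call:
{"method": "arm_command", "body": {"moves": [0,-0.1,0,0,0,-0.1,0,0,0,0,0,0,0,0,0,0], "fingers": 67}}

```text
time: 18.45
ee_pos: [0.4651, 0.0817, 0.1195]
eef_rot: [0.692, 0.722, -0.0, -0.0]
ft_force: [-1.1, -0.7, -0.3]
width: 0.0583
grip_force: 1.6
```

Call:
{"method": "arm_command", "body": {"moves": [0,-0.1,0.1,0,0,0,0.1,0,0,0,0,0,0,0,0,0], "fingers": 66}}

```text
time: 18.78
ee_pos: [0.4652, 0.0817, 0.1188]
eef_rot: [0.692, 0.722, 0.0, 0.001]
ft_force: [-4.3, -0.6, 13.5]
width: 0.0573
grip_force: 11.6
```

Run:
```python
from h import *
go(.4659,.0815,.117,90+YAW); print(r.read_state()['grip_force'])
```

```text
t 18.78 p [0.4652 0.0817 0.1188] yaw 92.42 F [-4.3 -0.6 13.5] w 0.0573 | delta cm [-0.03  0.07  0.18] turn -0.05
11.646991185843945
```

Call:
{"method": "arm_command", "body": {"moves": [0,0,0,0,0,0,0,0,0,0,0,0,0,0,0,0,0,0,0,0], "fingers": 72}}

```text
time: 19.2
ee_pos: [0.4643, 0.0816, 0.1174]
eef_rot: [0.692, 0.722, -0.0, -0.0]
ft_force: [0.4, 0.4, -0.3]
width: 0.0625
grip_force: 0.0
```

Call:
{"method": "arm_command", "body": {"moves": [0,0,0,0,0,0,0,0,0,0,0,0,0,0,-1,0,0,0,-2,0,0,0,-2,0,0,0,-3,0,0,0,-3,0,-2.5,0,-3,0,-3,0,-3,0,-3,0,-1.5,0,0,0,0,0], "fingers": 100}}

```text
time: 20.2
ee_pos: [0.4693, -0.0086, 0.3061]
eef_rot: [0.695, 0.719, 0.001, 0.003]
ft_force: [0.4, -0.5, -0.7]
width: 0.087
grip_force: 0.0
```

```bash
sed -i 's/,150)/,600)/' chk.py; python3 c1.py
```

```text
[ 0.4681357  -0.00352503  0.30298798] [ 0.6  -0.02 -0.67  1.69 -0.01  1.46 -0.03]
[[297.0, 22.0], [297.0, 157.0], [250.0, 154.0], [247.0, 29.0]]
[-5.6963e+01 -9.5428e+01 -3.3540e+00 -0.0000e+00  1.0000e-02] 945.0
[-5.70590e+01 -1.01736e+02 -4.62400e+00 -1.00000e-03  2.00000e-02] 1093.0
[-5.1727e+01 -9.6420e+01  7.7800e-01  3.0000e-02  8.0000e-03] 1819.0
```

Both cameras now put the lean at about 0, and x (about -55 mm) and y (about -98 mm) are in range. Next is the thin block: turn, then hover over it.

Run:
```python
from h import *
go(.552,-.196,.20,1.4)
```

```text
t 20.3 p [ 0.4681 -0.0035  0.303 ] yaw 92.28 F [-0.2 -0.   0.9] w 0.0868 | delta cm [-19.57   7.6   10.31] turn 90.88
```

Call:
{"method": "arm_command", "body": {"moves": [-2.5,1,0,0,-2.5,1,0,0,-2.5,1,0,0,-2.5,1,0,0,-2.5,1,0,0,-2.5,1,0,0,-2.5,1,0,0,-2,0.6,0,0,0,0,0,0]}}

```text
time: 21.05
ee_pos: [0.5523, -0.1975, 0.3003]
eef_rot: [0.693, 0.721, -0.0, -0.001]
ft_force: [0.7, 0.2, 0.0]
width: 0.0871
grip_force: 0.0
```

Call:
{"method": "arm_command", "body": {"moves": [0,0,0,7,0,0,0,7,0,0,0,7,0,0,0,7,0,0,0,7,0,0,0,7,0,0,0,7,0,0,0,7,0,0,0,7,0,0,0,7,0,0,0,7,0,0,0,7]}}

```text
time: 22.05
ee_pos: [0.5521, -0.1921, 0.3017]
eef_rot: [0.997, 0.072, -0.0, -0.001]
ft_force: [0.4, -0.2, -0.3]
width: 0.0871
grip_force: 0.0
```

Call:
{"method": "arm_command", "body": {"moves": [0,0,1.5,6.9,0,0,1.5,0,0,0,1.5,0,0,0,1.5,0,0,0,1.5,0,0,0,0,0]}}

```text
time: 22.55
ee_pos: [0.5507, -0.192, 0.2237]
eef_rot: [1.0, 0.014, -0.002, -0.001]
ft_force: [-0.0, -0.2, -1.1]
width: 0.0871
grip_force: 0.0
```

Run:
```python
from chk import *
go(.552,-.196,.071,1.4)
imw=r.camera('wrist')[:,:,::-1]; w=r.camera_info('wrist'); go(.552,-.196,.071,1.4)
G=[(w,grad(imw))]
def ed(q):
    x,y,a=q; Rb=R.from_euler('z',a); T=Rb.apply(box(.0425,.018,.105))+[x,y,0]; B=Rb.apply(box(.0425,.018,0))+[x,y,0]
    return [(T[i],T[(i+1)%4]) for i in range(4)]
print([proj(w,e[0])[0].round(0).tolist() for e in ed((.552,-.196,.02))])
s=differential_evolution(lambda q:-score(G,ed(q)),[(.542,.562),(-.206,-.186),(-.04,.08)],seed=1,polish=False); print(s.x.round(4),s.fun)
```

```text
t 22.55 p [ 0.5507 -0.192   0.2237] yaw 1.65 F [-0.  -0.2 -1.1] w 0.0871 | delta cm [ 0.19  0.45 15.27] turn 0.25
t 22.6 p [ 0.5513 -0.1924  0.2256] yaw 1.63 F [0.5 0.1 0.8] w 0.087 | delta cm [ 0.1   0.39 15.46] turn 0.23
[[265.0, 147.0], [313.0, 147.0], [309.0, 252.0], [265.0, 251.0]]
[ 0.5552 -0.1962  0.0283] -938.8148193359375
```

Call:
{"method": "arm_command", "body": {"moves": [0.2,0.38,1.5,0,0,0,1.7,0,0,0,1.7,0,0,0,1.7,0,0,0,1.7,0,0,0,1.7,0,0,0,1.7,0,0,0,1.7,0,0,0,1.7,0,0,0,0,0]}}

```text
time: 23.43
ee_pos: [0.553, -0.1968, 0.0739]
eef_rot: [1.0, 0.014, -0.002, -0.001]
ft_force: [-1.3, 0.6, 0.2]
width: 0.0873
grip_force: 0.0
```

Call:
{"method": "arm_command", "body": {"moves": [0,0,0,0,0,0,0,0,0,0,0,0,0,0,0,0,0,0,0,0,0,0,0,0,0,0,0,0,0,0,0,0,0,0,0,0], "fingers": 0, "squeeze": 6}}

```text
time: 24.18
ee_pos: [0.5542, -0.198, 0.0761]
eef_rot: [1.0, 0.013, 0.0, -0.0]
ft_force: [-0.1, 0.9, 0.1]
width: 0.0365
grip_force: 5.9
```

Run:
```python
from h import *
go(.553,-.196,.071,1.6); print(r.read_state()['grip_force'])
```

```text
t 24.18 p [ 0.5542 -0.198   0.0761] yaw 1.52 F [-0.1  0.9  0.1] w 0.0365 | delta cm [-0.12 -0.21  0.51] turn -0.08
5.937605984508991
```

I'm gripping 10 mm below the block's top. Now I tip it 29° towards the robot about its near bottom edge, letting it pivot in lightly closed pads.

Call:
{"method": "arm_command", "body": {"moves": [-0.49,0,-0.17,0,-0.5,0,-0.18,0,-0.5,0,-0.15,0,-0.51,0,-0.13,0,-0.52,0,-0.1,0,0,0,0,0]}}

```text
time: 24.68
ee_pos: [0.5279, -0.1992, 0.0836]
eef_rot: [1.0, 0.013, -0.0, 0.0]
ft_force: [-0.4, -0.5, -2.0]
width: 0.0356
grip_force: 6.0
```

Call:
{"method": "arm_command", "body": {"moves": [-0.52,0,-0.07,0,-0.52,0,-0.05,0,-0.53,0,-0.02,0,-0.53,0,0.01,0,-0.53,0,0.03,0,0,0,0,0]}}

```text
time: 25.18
ee_pos: [0.5015, -0.1998, 0.0842]
eef_rot: [1.0, 0.013, -0.0, 0.0]
ft_force: [0.6, 0.3, -1.9]
width: 0.0363
grip_force: 6.0
```

```bash
cat > tilt.py <<'E'
from chk import *
imw=r.camera('wrist')[:,:,::-1]; w=r.camera_info('wrist'); s,p,a=st(); ims=r.camera('scene')[:,:,::-1]; np.save('tw.npy',imw)
gp=p+[0,0,.019]; Ra=R.from_euler('z',np.radians(a))
def ed(q):  # tilt, pivot offsets in the block frame (x, height below top)
    th,ox,oz,b=q; Rb=Ra*R.from_euler('y',-th)
    T=Rb.apply(np.array([[.0425,.018,0],[.0425,-.018,0],[-.0425,-.018,0],[-.0425,.018,0]])+[ox,b,oz])+gp
    Bt=T-Rb.apply([0,0,.105])
    return [(T[0],T[1]),(T[0],T[3]),(T[1],T[2]),(Bt[0],Bt[1]),(T[0],Bt[0]),(T[1],Bt[1])]
G=[(w,grad(imw)),('scene',grad(ims))]
for v in(G[:1],G):
    f=differential_evolution(lambda q:-score(v,ed(q)),[(-.1,.8),(-.006,.006),(.004,.025),(-.003,.003)],seed=2,polish=False); print(np.degrees(f.x[0]).round(1),f.x.round(4),f.fun)
    print([proj(w,e[0])[0].round(0).tolist() for e in ed(f.x)])
go(0.5,0,0.2,1.5)
E
python3 tilt.py
```

```text
1.2 [ 0.0202 -0.0032  0.0058  0.0004] -1552.9732666015625
[[235.0, 195.0], [235.0, 195.0], [330.0, 195.0], [255.0, 156.0], [235.0, 195.0], [330.0, 195.0]]
1.1 [ 0.0189 -0.0031  0.0056  0.0004] -2135.730224609375
[[235.0, 195.0], [235.0, 195.0], [330.0, 195.0], [255.0, 156.0], [235.0, 195.0], [330.0, 195.0]]
t 25.28 p [ 0.5026 -0.1996  0.0844] yaw 1.51 F [-0.7 -0.6 -2.7] w 0.036 | delta cm [  0.27 -19.96 -11.57] turn 0.01
```

The block did not pivot: it hangs straight in the pads. The tray's end-wall rim slopes at exactly 29°, so pressing the block down onto it will turn the block in the grip to the tray's tilt.

Call:
{"method": "arm_command", "body": {"moves": [0,0,-1.5,0,0,0,-2.5,0,0,0,-3,0,0,0,-3,0,0,0,-3,0,0,0,-3,0,0,0,-3,0,0,0,-3,-1,0,0,0,0], "squeeze": 20}}

```text
time: 26.03
ee_pos: [0.505, -0.1998, 0.3107]
eef_rot: [1.0, 0.023, 0.004, 0.002]
ft_force: [0.7, -0.7, -2.0]
width: 0.0358
grip_force: 20.0
```

Run:
```python
from h import *
T=tw(32,-160,147)-[0,0,.019]; print(T); go(*(T+[0,0,.035]),YAW)
```

```text
[0.5144387  0.02178747 0.197083  ]
t 26.03 p [ 0.505  -0.1998  0.3107] yaw 2.59 F [ 0.7 -0.7 -2. ] w 0.0358 | delta cm [  1.88 -22.12   7.8 ] turn 0.13
```

Call:
{"method": "arm_command", "body": {"moves": [0.3,-2.7,0,0,0.4,-2.7,0,0,0.4,-2.7,0,0,0.4,-2.7,0,0,0.4,-2.7,0,0,0.4,-2.7,0,0,0.4,-2.7,0,0,0.4,-2.7,0,0,0.2,-0.5,2,0,0,0,2,0,0,0,2,0,0,0,0,0]}}

```text
time: 27.03
ee_pos: [0.5242, 0.0228, 0.2402]
eef_rot: [1.0, 0.022, -0.003, -0.0]
ft_force: [-1.5, -0.5, -2.8]
width: 0.0356
grip_force: 20.0
```

Run:
```python
from h import *
T=tw(48,-160,147)-[0,0,.019]; print(T); go(*(T+[0,0,.010]),YAW)
```

```text
[0.52841968 0.02238902 0.20483996]
t 27.03 p [0.5242 0.0228 0.2402] yaw 2.55 F [-1.5 -0.5 -2.8] w 0.0356 | delta cm [0.44 0.06 2.54] turn 0.09
```

Call:
{"method": "arm_command", "body": {"moves": [0.4,0.1,0,0,0,0,0.7,0,0,0,0.7,0,0,0,0.4,0,0,0,0,0]}}

```text
time: 27.45
ee_pos: [0.5297, 0.0218, 0.2255]
eef_rot: [1.0, 0.022, -0.0, 0.0]
ft_force: [0.3, 0.0, -2.0]
width: 0.0356
grip_force: 20.0
```

Call:
{"method": "arm_command", "body": {"moves": [0,0,0.3,0,0,0,0.3,0,0,0,0.3,0,0,0,0,0]}}

```text
time: 27.78
ee_pos: [0.5297, 0.0219, 0.2167]
eef_rot: [1.0, 0.022, -0.0, 0.0]
ft_force: [-0.5, -0.6, -2.0]
width: 0.0356
grip_force: 20.0
```

Call:
{"method": "arm_command", "body": {"moves": [0,0,0.2,0,0,0,0.2,0,0,0,0,0]}}

```text
time: 28.03
ee_pos: [0.5303, 0.022, 0.2145]
eef_rot: [1.0, 0.022, 0.001, 0.0]
ft_force: [-4.6, -0.6, 7.9]
width: 0.0358
grip_force: 20.0
```

Contact came at 0.2155 m, almost exactly where predicted. I'll press on down about 10 mm to turn the block.

Call:
{"method": "arm_command", "body": {"moves": [0,0,0.2,0,0,0,0.2,0,0,0,0,0], "squeeze": 14}}

```text
time: 28.28
ee_pos: [0.5301, 0.0221, 0.211]
eef_rot: [1.0, 0.022, 0.001, 0.0]
ft_force: [-7.2, -0.9, 13.0]
width: 0.0358
grip_force: 14.0
```

Call:
{"method": "arm_command", "body": {"moves": [0,0,0.2,0,0,0,0.2,0,0,0,0,0]}}

```text
time: 28.53
ee_pos: [0.5308, 0.0221, 0.2075]
eef_rot: [1.0, 0.022, 0.001, 0.0]
ft_force: [-4.6, -0.9, 14.3]
width: 0.0359
grip_force: 14.0
```

```bash
python3 tilt.py
```

```text
3.0 [ 0.0529 -0.0059  0.0134  0.001 ] -941.4647216796875
[[230.0, 209.0], [230.0, 209.0], [331.0, 210.0], [253.0, 158.0], [230.0, 209.0], [331.0, 210.0]]
3.0 [ 0.0522 -0.006   0.0128  0.001 ] -1412.5244140625
[[231.0, 209.0], [231.0, 209.0], [330.0, 209.0], [253.0, 158.0], [231.0, 209.0], [330.0, 209.0]]
t 28.63 p [0.5308 0.0221 0.2075] yaw 2.51 F [-5.1 -0.8 13.6] w 0.036 | delta cm [-3.18  2.07  0.74] turn 1.01
```

```bash
sed -i "s/\[(-.1,.8),(-.006,.006),(.004,.025),(-.003,.003)\],seed=2/[(-.1,.8),(-.015,.015),(.0,.04),(-.003,.003)],seed=3,popsize=40/" tilt.py; python3 tilt.py
python3 - <<'E'
import numpy as np,cv2
im=np.load('tw.npy'); g=cv2.GaussianBlur(im.astype(np.float32).sum(2),(3,3),0)
for c in(245,260,280,300,315):
    col=g[120:260,c-1:c+2].mean(1); d=np.diff(col); k=np.argsort(-abs(d))[:10]
    print(c,sorted([(int(i)+120,round(float(d[i]))) for i in k]))
E
```

```text
3.5 [ 0.0611 -0.0079  0.0064  0.0004] -1082.9052734375
[[234.0, 209.0], [234.0, 209.0], [330.0, 209.0], [255.0, 158.0], [234.0, 209.0], [330.0, 209.0]]
4.3 [ 0.0753 -0.0084  0.0104  0.0003] -1551.6041259765625
[[233.0, 215.0], [233.0, 215.0], [332.0, 215.0], [254.0, 158.0], [233.0, 215.0], [332.0, 215.0]]
t 28.73 p [0.5308 0.0221 0.2075] yaw 2.51 F [-5.7 -0.2 14. ] w 0.0361 | delta cm [-3.18  2.07  0.74] turn 1.01
245 [(136, 70), (137, 117), (138, 63), (179, -53), (180, -78), (181, -51), (182, -22), (207, 25), (208, 26), (209, 20)]
260 [(143, 74), (144, 112), (145, 55), (156, -53), (157, -111), (158, -89), (159, -27), (207, 22), (208, 23), (209, 19)]
280 [(156, -7), (157, -16), (158, -13), (188, 7), (205, 7), (206, 17), (207, 23), (208, 23), (209, 18), (210, 8)]
300 [(155, -10), (156, -76), (157, -153), (158, -119), (159, -35), (206, 17), (207, 24), (208, 24), (209, 19), (210, 10)]
315 [(168, -38), (169, -48), (170, -44), (171, -36), (172, -44), (173, -52), (174, -41), (175, -24), (207, 22), (208, 22)]
```

Geometry explains the slip: the rim's normal force passes almost through the pivot, so pressing alone cannot start the turn. Rim friction on a downhill drag can. I'll lift, move up-slope and drag along the arc about the far bottom edge.

Call:
{"method": "arm_command", "body": {"moves": [0,0,-1,0,0,0,-1.2,0,0.7,0,-1,0,0.7,0,0,0,0.7,0,0,0,0.6,0,0,0,0,0,0,0], "squeeze": 12}}

```text
time: 29.32
ee_pos: [0.5576, 0.0231, 0.2363]
eef_rot: [1.0, 0.022, -0.001, -0.0]
ft_force: [-0.7, 0.3, -2.5]
width: 0.0359
grip_force: 12.0
```

Call:
{"method": "arm_command", "body": {"moves": [0,0,0.4,0,0,0,0.4,0,0,0,0.3,0,0,0,0,0]}}

```text
time: 29.65
ee_pos: [0.5563, 0.023, 0.2252]
eef_rot: [1.0, 0.022, -0.001, 0.0]
ft_force: [-0.3, -0.9, -2.3]
width: 0.0357
grip_force: 12.0
```

Call:
{"method": "arm_command", "body": {"moves": [0,0,0.2,0,0,0,0.2,0,0,0,0,0]}}

```text
time: 29.9
ee_pos: [0.557, 0.0231, 0.2225]
eef_rot: [1.0, 0.022, 0.0, 0.0]
ft_force: [-0.3, -0.1, -0.5]
width: 0.0361
grip_force: 12.0
```

Call:
{"method": "arm_command", "body": {"moves": [-0.36,0,0.3,0,-0.36,0,0.22,0,-0.36,0,0.22,0,0,0,0,0]}}

```text
time: 30.23
ee_pos: [0.5454, 0.0226, 0.2146]
eef_rot: [1.0, 0.022, -0.0, 0.0]
ft_force: [-2.3, 0.3, 1.5]
width: 0.0361
grip_force: 12.0
```

```bash
python3 tilt.py
```

```text
11.9 [ 0.2084 -0.0092  0.0109  0.0003] -1125.368408203125
[[232.0, 226.0], [232.0, 226.0], [333.0, 226.0], [253.0, 141.0], [232.0, 226.0], [333.0, 226.0]]
11.9 [ 0.2073 -0.0088  0.0118  0.0003] -1619.209716796875
[[231.0, 227.0], [231.0, 227.0], [333.0, 227.0], [253.0, 141.0], [231.0, 227.0], [333.0, 227.0]]
t 30.33 p [0.5456 0.0226 0.2147] yaw 2.52 F [-3.7  0.5  1.1] w 0.0357 | delta cm [-4.66  2.06  1.48] turn 1.02
```

It is turning: the tilt is now about 12°. I'll continue.

Call:
{"method": "arm_command", "body": {"moves": [-0.38,0,0.27,0,-0.38,0,0.27,0,-0.38,0,0.27,0,-0.38,0,0.34,0,0,0,0,0]}}

```text
time: 30.75
ee_pos: [0.53, 0.0219, 0.2026]
eef_rot: [1.0, 0.022, -0.001, 0.0]
ft_force: [-1.0, 0.0, -1.2]
width: 0.0359
grip_force: 12.0
```

```bash
python3 tilt.py
```

```text
21.2 [ 0.3708 -0.0102  0.0122  0.0004] -1106.522705078125
[[230.0, 244.0], [230.0, 244.0], [334.0, 244.0], [251.0, 122.0], [230.0, 244.0], [334.0, 244.0]]
26.9 [ 4.69e-01 -1.49e-02  1.77e-02  3.00e-04] -1675.2557373046875
[[229.0, 275.0], [229.0, 275.0], [335.0, 275.0], [250.0, 122.0], [229.0, 275.0], [335.0, 275.0]]
t 30.85 p [0.5306 0.0219 0.203 ] yaw 2.52 F [-0.5  0.5 -2.2] w 0.0363 | delta cm [-3.15  2.05  0.3 ] turn 1.02
```

Call:
{"method": "arm_command", "body": {"moves": [-0.1,0,0.2,0,-0.1,0,0.2,0,0,0,0,0]}}

```text
time: 31.1
ee_pos: [0.5284, 0.0218, 0.1993]
eef_rot: [1.0, 0.022, -0.001, 0.0]
ft_force: [-5.7, -0.3, 4.2]
width: 0.0359
grip_force: 12.0
```

Call:
{"method": "arm_command", "body": {"moves": [-0.1,0,0.2,0,0,0,0.15,0,0,0,0,0]}}

```text
time: 31.35
ee_pos: [0.527, 0.0218, 0.1959]
eef_rot: [1.0, 0.022, -0.001, 0.0]
ft_force: [-8.2, -1.1, 5.2]
width: 0.0356
grip_force: 12.0
```

```bash
python3 tilt.py
```

```text
28.5 [ 4.977e-01 -1.340e-02  1.760e-02  4.000e-04] -1203.8082275390625
[[229.0, 275.0], [229.0, 275.0], [336.0, 275.0], [249.0, 116.0], [229.0, 275.0], [336.0, 275.0]]
28.7 [ 5.005e-01 -1.380e-02  1.720e-02  4.000e-04] -1800.4097900390625
[[229.0, 275.0], [229.0, 275.0], [336.0, 275.0], [249.0, 116.0], [229.0, 275.0], [336.0, 275.0]]
t 31.45 p [0.527  0.0218 0.1959] yaw 2.52 F [-7.5 -0.7  5.2] w 0.0359 | delta cm [-2.8   2.06 -0.4 ] turn 1.02
```

Call:
{"method": "arm_command", "body": {"moves": [0,0,0.15,0,0,0,0.15,0,0,0,0,0]}}

```text
time: 31.7
ee_pos: [0.5271, 0.0217, 0.1931]
eef_rot: [1.0, 0.022, -0.001, 0.0]
ft_force: [-8.9, -0.8, 7.0]
width: 0.0356
grip_force: 12.0
```

```bash
python3 - <<'E'
import re
s=open('tilt.py').read()
s=s.replace("return [(T[0],T[1]),(T[0],T[3]),(T[1],T[2]),(Bt[0],Bt[1]),(T[0],Bt[0]),(T[1],Bt[1])]","M=.45; return [(Bt[0],Bt[1]),(T[0]*M+Bt[0]*(1-M),Bt[0]),(T[1]*M+Bt[1]*(1-M),Bt[1]),(Bt[0],Bt[3]),(T[0],T[3])]")
open('tilt2.py','w').write(s)
E
python3 tilt2.py
```

```text
29.8 [ 5.208e-01 -1.490e-02  1.790e-02  4.000e-04] -909.6857299804688
[[249.0, 116.0], [242.0, 172.0], [323.0, 172.0], [249.0, 116.0], [229.0, 280.0]]
30.2 [ 5.277e-01 -1.480e-02  1.880e-02  4.000e-04] -1447.051025390625
[[249.0, 116.0], [242.0, 173.0], [323.0, 173.0], [249.0, 116.0], [228.0, 283.0]]
t 31.8 p [0.527  0.0217 0.1931] yaw 2.52 F [-9.1 -0.5  6.5] w 0.036 | delta cm [-2.8   2.05 -0.68] turn 1.02
```

The tilt is about 29–30°. I'll clamp harder, lift clear, and refit the block's pose in the hand with wider bounds.

Call:
{"method": "arm_command", "body": {"moves": [0,0,0,0,0,0,0,0,0,0,-0.5,0,0,0,-1,0,0,0,-1.5,0,0,0,0,0,0,0,0,0], "squeeze": 45}}

```text
time: 32.38
ee_pos: [0.5287, 0.0219, 0.2237]
eef_rot: [1.0, 0.022, 0.001, 0.0]
ft_force: [0.9, -0.2, -1.8]
width: 0.0359
grip_force: 45.0
```

```bash
cat > tilt3.py <<'E'
from chk import *
r.camera('scene'); imw=r.camera('wrist')[:,:,::-1]; w=r.camera_info('wrist'); s,p,a=st(); ims=r.camera('scene')[:,:,::-1]; np.save('tw.npy',imw); np.save('ts.npy',ims); np.savez('twc.npz',p=p,a=a,**w)
gp=p+[0,0,.019]; Ra=R.from_euler('z',np.radians(a))
def ed(q,M=.45,full=False):
    th,ox,oz,b=q; Rb=Ra*R.from_euler('y',-th)
    T=Rb.apply(np.array([[.0425,.018,0],[.0425,-.018,0],[-.0425,-.018,0],[-.0425,.018,0]])+[ox,b,oz])+gp
    Bt=T-Rb.apply([0,0,.105])
    W=[(Bt[0],Bt[1]),(T[0]*M+Bt[0]*(1-M),Bt[0]),(T[1]*M+Bt[1]*(1-M),Bt[1])]
    S=[(T[0],T[3]),(T[3],Bt[3]),(Bt[3],Bt[0]),(T[0],Bt[0]),(Bt[3],Bt[2])]
    return (T,Bt) if full else (W,S)
GW,GS=[(w,grad(imw))],[('scene',grad(ims))]
for m in(0,1,2):
    for sd in(1,2):
        f=differential_evolution(lambda q:-( (m!=1)*score(GW,ed(q)[0])+(m!=0)*score(GS,ed(q)[1])),[(.2,.75),(-.03,.03),(.0,.045),(-.003,.003)],seed=sd,popsize=30,polish=False)
        print(m,np.degrees(f.x[0]).round(1),f.x.round(4),round(f.fun))
T,B=ed(f.x,full=True); np.savez('hold.npz',q=f.x)
print([(TR[0].inv().apply(P-TR[1])*1e3).round(1).tolist() for P in B]); print('bottom centre rel TCP',(B.mean(0)-p).round(4)); go(*p,YAW)
E
python3 tilt3.py
```

```text
0 28.6 [ 4.998e-01 -1.420e-02  1.620e-02  4.000e-04] -836
0 28.4 [ 4.961e-01 -1.390e-02  1.630e-02  3.000e-04] -836
1 17.0 [ 0.296  -0.0299  0.0085 -0.0012] -776
1 17.1 [ 0.2986 -0.03    0.0094 -0.0008] -776
2 26.5 [ 4.634e-01 -1.130e-02  1.670e-02  3.000e-04] -1569
2 26.7 [ 4.668e-01 -1.150e-02  1.690e-02  4.000e-04] -1568
[[83.5, -142.1, 73.3], [83.5, -178.1, 73.3], [-1.4, -178.2, 76.7], [-1.4, -142.2, 76.7]]
bottom centre rel TCP [ 0.0294  0.0017 -0.0649]
t 32.53 p [0.5277 0.0218 0.2222] yaw 2.52 F [-0.6  0.5 -2.8] w 0.0357 | delta cm [ 0.01 -0.   -0.01] turn 0.05
```

```bash
cat > ins.py <<'E'
from h import *
import sys
def tcp(x,y,z,th=.4975,ox=-.014,oz=.0163):
    v=R.from_euler('z',.043).apply(R.from_euler('y',-th).apply([ox,0,oz-.105])); return tw(x,y,z)-v-[0,0,.019]
def where(): 
    s,p,a=st(); b=TR[0].inv().apply(p-tcp(0,0,0)+TR[1]-TR[1])*1e3 ; return b.round(1)
if __name__=='__main__':
    print('bottom centre tray',where()); go(*tcp(*map(float,sys.argv[1:4])),YAW)
E
python3 ins.py 32 -134 66
```

```text
bottom centre tray [  41.  -160.6   73.9]
t 32.53 p [0.5277 0.0218 0.2222] yaw 2.52 F [-0.6  0.5 -2.8] w 0.0357 | delta cm [-0.4  -2.66  1.13] turn 0.05
```

Call:
{"method": "arm_command", "body": {"moves": [-0.1,-0.7,0,0,-0.1,-0.7,0,0,-0.1,-0.7,0,0,-0.1,-0.6,0,0,0,0,0.6,0,0,0,0.5,0,0,0,0,0]}}

```text
time: 33.12
ee_pos: [0.5222, 0.0483, 0.2104]
eef_rot: [1.0, 0.022, -0.001, 0.0]
ft_force: [0.5, -0.1, -2.3]
width: 0.0361
grip_force: 45.0
```

```bash
python3 tilt3.py; python3 ins.py 32 -134 58
```

```text
0 31.0 [ 5.404e-01 -1.510e-02  4.500e-02  2.000e-04] -496
0 31.2 [ 5.445e-01 -1.540e-02  4.500e-02  2.000e-04] -495
1 20.3 [ 0.3539 -0.0282  0.0142  0.0021] -756
1 20.0 [ 0.3487 -0.0279  0.0128  0.0008] -757
2 22.7 [ 0.3961 -0.0298  0.045  -0.003 ] -1031
2 25.3 [ 4.423e-01 -1.180e-02  4.500e-02  3.000e-04] -1067
[[73.9, -115.7, 93.2], [73.9, -151.7, 93.1], [-10.9, -151.7, 98.6], [-10.9, -115.7, 98.6]]
bottom centre rel TCP [ 0.015   0.001  -0.0403]
t 33.27 p [0.5228 0.0482 0.2117] yaw 2.48 F [ 0.7  0.7 -1.8] w 0.0358 | delta cm [-0.02  0.    0.03] turn 0.02
bottom centre tray [  32.7 -134.    66.6]
t 33.27 p [0.5228 0.0482 0.2117] yaw 2.48 F [ 0.7  0.7 -1.8] w 0.0358 | delta cm [0.36 0.   0.79] turn 0.02
```

The image fit fails against the cluttered background here, so I'm keeping the earlier in-hand estimate. I'll insert along the tray's -z in small steps, watching the force.

Call:
{"method": "arm_command", "body": {"moves": [0.18,0,0.35,0,0.19,0,0.35,0,0,0,0,0]}}

```text
time: 33.52
ee_pos: [0.5266, 0.0486, 0.2041]
eef_rot: [1.0, 0.022, -0.0, -0.0]
ft_force: [-0.3, 0.6, -2.3]
width: 0.0354
grip_force: 45.0
```

Call:
{"method": "arm_command", "body": {"moves": [0.19,0,0.35,0,0.1,0,0.17,0,0,0,0,0]}}

```text
time: 33.77
ee_pos: [0.5294, 0.0489, 0.1991]
eef_rot: [1.0, 0.022, -0.0, -0.0]
ft_force: [-0.2, 0.4, -2.6]
width: 0.0357
grip_force: 45.0
```

Call:
{"method": "arm_command", "body": {"moves": [0.1,0,0.17,0,0.1,0,0.17,0,0,0,0,0]}}

```text
time: 34.02
ee_pos: [0.5314, 0.049, 0.196]
eef_rot: [1.0, 0.022, -0.0, 0.0]
ft_force: [0.2, -0.3, -2.1]
width: 0.0354
grip_force: 45.0
```

```bash
python3 ins.py 32 -134 40
```

```text
bottom centre tray [  32.6 -133.5   48.7]
t 34.02 p [0.5314 0.049  0.196 ] yaw 2.52 F [ 0.2 -0.3 -2.1] w 0.0354 | delta cm [0.37 0.05 0.79] turn 0.05
```

Call:
{"method": "arm_command", "body": {"moves": [0.1,0.02,0.17,0,0.1,0.02,0.17,0,0,0,0,0]}}

```text
time: 34.27
ee_pos: [0.5334, 0.0486, 0.1925]
eef_rot: [1.0, 0.022, -0.0, 0.0]
ft_force: [0.2, 0.0, -3.4]
width: 0.0358
grip_force: 45.0
```

Call:
{"method": "arm_command", "body": {"moves": [0.1,0,0.17,0,0.1,0,0.17,0,0,0,0,0]}}

```text
time: 34.52
ee_pos: [0.5354, 0.0487, 0.1891]
eef_rot: [1.0, 0.022, -0.0, 0.0]
ft_force: [-0.6, -0.6, -4.1]
width: 0.0356
grip_force: 45.0
```

Call:
{"method": "arm_command", "body": {"moves": [0.1,0,0.17,0,0.1,0,0.17,0,0,0,0,0]}}

```text
time: 34.77
ee_pos: [0.5374, 0.0488, 0.1856]
eef_rot: [1.0, 0.022, -0.0, 0.0]
ft_force: [-1.2, -0.7, -4.4]
width: 0.0355
grip_force: 45.0
```

```bash
python3 ins.py 32 -134 30
```

```text
bottom centre tray [  32.7 -134.    36.7]
t 34.77 p [0.5374 0.0488 0.1856] yaw 2.52 F [-1.2 -0.7 -4.4] w 0.0355 | delta cm [0.26 0.   0.62] turn 0.06
```

It has passed the rims cleanly. I'll carry on down.

Call:
{"method": "arm_command", "body": {"moves": [0.15,0,0.35,0,0.18,0,0.35,0,0,0,0,0]}}

```text
time: 35.02
ee_pos: [0.5411, 0.0489, 0.1784]
eef_rot: [1.0, 0.022, 0.0, -0.0]
ft_force: [0.8, 0.7, -2.7]
width: 0.0357
grip_force: 45.0
```

Call:
{"method": "arm_command", "body": {"moves": [0.19,0,0.35,0,0.19,0,0.35,0,0,0,0,0]}}

```text
time: 35.27
ee_pos: [0.5448, 0.0491, 0.1714]
eef_rot: [1.0, 0.022, -0.0, -0.0]
ft_force: [-0.8, -0.3, -2.6]
width: 0.0356
grip_force: 45.0
```

Call:
{"method": "arm_command", "body": {"moves": [0.19,0,0.35,0,0.19,0,0.35,0,0,0,0,0]}}

```text
time: 35.52
ee_pos: [0.5486, 0.0493, 0.1644]
eef_rot: [1.0, 0.022, -0.0, -0.0]
ft_force: [0.4, -0.5, -2.2]
width: 0.0358
grip_force: 45.0
```

```bash
python3 ins.py 32 -134 0
```

```text
bottom centre tray [  32.2 -134.    12.7]
t 35.52 p [0.5486 0.0493 0.1644] yaw 2.51 F [ 0.4 -0.5 -2.2] w 0.0358 | delta cm [0.59 0.   1.12] turn 0.05
```

Call:
{"method": "arm_command", "body": {"moves": [0.19,0,0.35,0,0.19,0,0.35,0,0,0,0,0]}}

```text
time: 35.77
ee_pos: [0.5524, 0.0494, 0.1574]
eef_rot: [1.0, 0.022, -0.0, -0.0]
ft_force: [-0.3, -0.2, -2.3]
width: 0.0356
grip_force: 45.0
```

Call:
{"method": "arm_command", "body": {"moves": [0.1,0,0.18,0,0.1,0,0.18,0,0,0,0,0]}}

```text
time: 36.02
ee_pos: [0.5543, 0.0496, 0.1542]
eef_rot: [1.0, 0.022, 0.0, -0.0]
ft_force: [-0.6, -0.2, -3.0]
width: 0.0357
grip_force: 45.0
```

Call:
{"method": "arm_command", "body": {"moves": [0.1,0,0.18,0,0.05,0,0.09,0,0,0,0,0]}}

```text
time: 36.27
ee_pos: [0.5558, 0.0497, 0.1517]
eef_rot: [1.0, 0.022, 0.0, -0.0]
ft_force: [-1.5, -0.2, -3.1]
width: 0.0353
grip_force: 45.0
```

```bash
python3 ins.py 32 -134 0
```

```text
bottom centre tray [  32.4 -133.9   -1.9]
t 36.27 p [0.5558 0.0497 0.1517] yaw 2.51 F [-1.5 -0.2 -3.1] w 0.0353 | delta cm [-0.13  0.01 -0.15] turn 0.05
```

Estimated z is -1.9; by the rim calibration the true value is about +1.5. I'll go in small steps to contact.

Call:
{"method": "arm_command", "body": {"moves": [0.08,0,0.17,0,0,0,0,0]}}

```text
time: 36.43
ee_pos: [0.5564, 0.0497, 0.1507]
eef_rot: [1.0, 0.022, 0.0, 0.0]
ft_force: [-3.9, -0.9, 3.8]
width: 0.0358
grip_force: 45.0
```

Call:
{"method": "arm_command", "body": {"moves": [0.08,0,0.17,0,0,0,0,0]}}

```text
time: 36.6
ee_pos: [0.5565, 0.0497, 0.1506]
eef_rot: [1.0, 0.022, -0.001, 0.001]
ft_force: [-17.2, -2.6, 22.9]
width: 0.0357
grip_force: 45.0
```

The block is on the floor. I'll loosen gently so it settles, open slightly (staying above the cap), and withdraw along the tray's +z.

Call:
{"method": "arm_command", "body": {"moves": [0,0,0,0,0,0,0,0,0,0,0,0], "squeeze": 6}}

```text
time: 36.85
ee_pos: [0.5577, 0.0497, 0.1496]
eef_rot: [1.0, 0.022, 0.001, 0.0]
ft_force: [-4.0, -1.0, 7.6]
width: 0.0358
grip_force: 6.0
```

Call:
{"method": "arm_command", "body": {"moves": [0,0,0,0,0,0,0,0,0,0,0,0,0,0,0,0,0,0,0,0], "fingers": 56}}

```text
time: 37.27
ee_pos: [0.5573, 0.0497, 0.1484]
eef_rot: [1.0, 0.022, 0.0, 0.0]
ft_force: [-0.3, -0.1, -0.2]
width: 0.048
grip_force: 0.0
```

Call:
{"method": "arm_command", "body": {"moves": [-0.2,0,-0.35,0,-0.5,0,-0.9,0,-0.8,0,-1.6,0,-0.8,0,-2,0,0,0,-2,0,0,0,-2,0,0,0,0,0]}}

```text
time: 37.85
ee_pos: [0.5356, 0.0493, 0.2419]
eef_rot: [1.0, 0.022, 0.003, 0.0]
ft_force: [0.8, -0.3, -0.2]
width: 0.0487
grip_force: 0.0
```

Run:
```python
from chk import *
s,p,a=st();print(s['time'],p,a,s['ft_force'],s['width'])
r.camera('top'); imw=r.camera('wrist')[:,:,::-1]; w=r.camera_info('wrist'); ims=r.camera('scene')[:,:,::-1]
np.save('cw.npy',imw);np.save('cs.npy',ims)
print([proj(w,e[0])[0].round(0).tolist() for e in topedges((32,-134,0,0,0),42.5,18)])
G=[(w,grad(imw)),('scene',grad(ims))]
b=[(22,42),(-145,-123),(-6,14),(-.2,.2),(-.08,.08)]
for v in(G[:1],G[1:],G): q,sc=check(v,42.5,18,b); print(q.round(3),sc.round(0))
print(score(G[:1],topedges((32,-134,0,0,0),42.5,18)))
b=[(-62,-42),(-112,-88),(-6,14),(-.2,.2),(-.06,.06)]
for v in(G[:1],G[1:]): q,sc=check(v,24,53.5,b); print('thick',q.round(3),sc.round(0))
```

```text
37.85 [0.53555014 0.0492523  0.24186453] 2.531428894711979 [ 0.83295693 -0.33913283 -0.20586815] 0.048710787172054335
[[251.0, 174.0], [316.0, 174.0], [309.0, 269.0], [258.0, 269.0]]
[ 2.3308e+01 -1.3402e+02 -5.4260e+00  4.0000e-03  8.0000e-03] 756.0
[ 2.63190e+01 -1.35626e+02 -4.23400e+00 -8.00000e-03 -1.60000e-02] 1047.0
[ 2.68910e+01 -1.34084e+02 -2.38700e+00 -4.00000e-03  7.00000e-03] 1736.0
450.37854
thick [-5.9995e+01 -9.5575e+01  1.9890e+00  1.9900e-01  1.3000e-02] 660.0
thick [-5.74570e+01 -1.02503e+02 -5.28400e+00 -3.00000e-03  2.20000e-02] 1076.0
```

Both blocks measure upright (lean below 0.01 rad), at y of about -134 and about -99 mm, on the floor and against the lower lane walls. I'll move clear and compare bottle, jars and timer with the first pictures.

Call:
{"method": "arm_command", "body": {"moves": [0,0,-2.5,0,0,0,-2.5,0,0,2,-2.5,0,0,2.5,-2.5,0,0,2.5,0,0,0,2.5,0,0,0,2.5,0,0,0,2.5,0,0,0,2.5,0,0,0,2.5,0,0,0,2.5,0,0,0,0,0,0]}}

```text
time: 39.0
ee_pos: [0.5426, -0.177, 0.3351]
eef_rot: [1.0, 0.018, -0.002, 0.001]
ft_force: [-0.7, -0.7, 0.3]
width: 0.0485
grip_force: 0.0
```

Run:
```python
from chk import *
r.camera('top'); r.camera('top'); new={c:r.camera(c)[:,:,::-1].copy() for c in('top','scene')}
def match(c,n,x,y,w,h):
    o=np.load(c+'.npy'); t=np.ascontiguousarray(o[y:y+h,x:x+w]); S=np.ascontiguousarray(new[c][y-15:y+h+15,x-15:x+w+15])
    m=cv2.matchTemplate(S,t,cv2.TM_CCOEFF_NORMED); _,v,_,l=cv2.minMaxLoc(m); print(c,n,l[0]-15,l[1]-15,round(v,2))
match('top','cap',250,180,22,32)
for n,x in(('j1',150),('j2',172),('j3',194),('j4',216)): match('top',n,x,222,24,26)
match('top','timer',315,145,36,34); match('scene','cap',258,195,28,25); match('scene','label',200,225,40,40); match('scene','j4',268,246,28,26); match('scene','timer',255,160,36,26)
G=[('top',grad(new['top'])),('scene',grad(new['scene']))]
for nm,hx,hy,b in(('thin',42.5,18,[(22,42),(-145,-123),(-6,14),(-.2,.2),(-.08,.08)]),('thick',24,53.5,[(-62,-42),(-112,-88),(-6,14),(-.2,.2),(-.06,.06)])):
    for v in(G[:1],G[1:],G): q,sc=check(v,hx,hy,b); print(nm,q.round(3),sc.round(0))
print(st()[0]['time'],st()[1])
```

```text
top cap 0 0 0.92
top j1 0 0 1.0
top j2 0 0 0.98
top j3 0 0 0.99
top j4 0 0 0.96
top timer 0 0 0.87
scene cap 0 0 0.74
scene label 0 0 1.0
scene j4 0 0 0.88
scene timer 0 0 0.86
thin [ 3.3180e+01 -1.3291e+02 -5.4420e+00  5.2000e-02  3.1000e-02] 823.0
thin [ 3.12910e+01 -1.36457e+02 -5.29500e+00  4.70000e-02  4.90000e-02] 1129.0
thin [ 3.14620e+01 -1.33751e+02 -2.77000e+00  3.70000e-02  4.80000e-02] 1848.0
thick [-4.70780e+01 -1.01472e+02  7.32800e+00  3.60000e-02 -8.00000e-03] 645.0
thick [-5.67270e+01 -1.00438e+02 -2.60000e+00 -1.00000e-03  2.30000e-02] 1045.0
thick [-5.79670e+01 -1.01221e+02 -4.03900e+00 -1.40000e-02  1.20000e-02] 1658.0
39.2 [ 0.54385601 -0.16976921  0.33641103]
```

Bottle, jars and timer show no shift, and both blocks are in place. Handing in.

```bash
python3 -c "
from bench import r
print(r.close_job())"
```

```text
the job is handed in; nothing more can be done
None
```

I handed the job in at about 39 s: both blocks measured upright on the tray floor in their gaps, and the bottle, jars and timer showed no movement in the camera images. The hand-in returned no verdict, and the camera fits are only good to a few millimetres.

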